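# Sort true lids from heat-warped ones by pressing them at the edge

## Task

Three grey screw lids fresh from the steriliser stand skirt down on the counter, and the heat may have warped some of them. Press each one near its edge, at more than one place round it, to feel whether it stands steady or rocks: set the steady ones flat and right way up, side by side, in the shallow steel tray, put any that rock into the square white recycling tub, and leave everything else standing where it is.

Things in the scene. Friction and masses are not known exactly. Their poses are not given: they have to be found in the camera images.
- lid_a_center (a point): centre (half-way up) of one of three look-alike grey ribbed screw lids (what lid_a, b, c say holds for all): 62 mm across, 12 mm high, 30 g, skirt down and level on the counter, z up; straight side to 8 mm up, flat top 55 mm across; grip across any diameter. True or warped cannot be told from looks, pose at rest or letter, only by pressing
- lid_b_center (a point): centre of another of the lids; any number may be warped. A true lid stays level (within 0.02 rad) when its flat top is pressed up to 22 mm from the centre. A warped one bears on two opposite points of its edge, lifted up to 4 mm between them: pressed on a lifted side it tips (under 1 N) by 0.06 to 0.15 rad until that edge meets the counter, and comes back level when let go
- lid_c_center (a point): centre of another of the lids. A warped lid pressed near one of its two bearing points feels steady, and where they lie is unknown: press at two or more places round the edge, such as a quarter turn apart. Press with shut fingers, straight down, about 22 mm from the centre, some 5 N; while held down, its tilt and the fingers going 1 to 3 mm deeper show a rocking lid
- tray: shallow stainless-steel tray fixed on the counter, for the true lids: 280 mm along its x, 156 mm along its y axis; origin under its centre. Inner floor 274 x 150 mm, 3 mm above the counter; rim 3 mm thick, 12 mm above the counter, a small wire handle at each short end. On either side of the lids
- tub: open square white plastic recycling tub fixed on the counter, for the warped lids: 170 x 170 mm (its x and y axes), 70 mm high, 3 mm walls with an 8 mm lip round the top, floor 3 mm thick; origin under its centre. On the other side of the lids from the tray
- bottle: clear wide-neck bottle, 68 mm across, 140 mm high, standing open; origin under its centre (to be left alone)
- cap_1: transparent dome cap, 60 mm across, 48 mm high, standing mouth down; origin under its centre (to be left alone)
- cap_2: transparent dome cap like cap_1 (to be left alone)
- spoon: blue feeding spoon lying along its x axis, 147 mm long, 28 mm wide, 9 mm high; origin under the middle (to be left alone)
- pot: clear open powder pot, 62 mm across the rim, 48 mm high; origin under its centre (to be left alone)
- collar: white bottle collar, a ring 60 mm across with a 45 mm hole, 18 mm high, lying flat; origin under its centre (to be left alone)
Things that resemble listed ones, but are neither listed nor needed, are in the scene too. What is shaped like the part that bears lid_a_center but purple is not meant. What is shaped like the part that bears lid_b_center but purple is not meant.

How it is judged:
By the outcome, as a careful person would: the job done as asked, in the order asked, and still so for the second after the job is handed in, with the robot touching nothing.
It also fails if it takes over 72 s, if anything falls off the work surface, if the arm or the gripper's body presses on something with over 40 N, if the wrist force passes 120 N, or if a joint passes its speed limit or range.

## Robot

A 6-joint arm with a two-finger parallel gripper is mounted at the origin on the work surface. World frame = base frame: x ahead of the robot, y to its left, z up, the work surface at z = 0. Lengths are in mm, angles in degrees, forces in N, time in s.
With the tool pointing down it reaches from about 300 to 850 mm from the base axis. Payload 4.2 kg.
Tool frame: the origin (TCP) lies between the finger pads; the fingertips stand ahead of it and the grasp point (between the pads) lies 8 mm behind it (env.tip_reach is the x of the fingertips in the tool frame, in mm); x points along the fingers, y is the direction in which the jaws open and shut, and the axes are right-handed (so a half turn about x gives the same grasp; the last joint's range is limited). The gripper opens to 91 mm and grips with 3 to 60 N. Pads are 32 mm wide; open, the fingers measure 118 mm over their backs; the gripper's body (76 mm by 178 mm) begins 60 mm behind the grasp point.
Start: joints at [73.281, 18.312, 89.639, -0, 72.044, -1.146], TCP at [154.37, 553.908, 202.076] pointing down, gripper open.
Joint ranges: [-177.97, 177.97], [-48.28, 115.42], [12.27, 149.76], [-77.06, 257.06], [2.81, 150.46], [-146.56, 146.56]. Speed limits (degrees/s): [147.25, 147.25, 180, 180, 180, 180].

## Interface

Orientations are given as [roll, pitch, yaw] about the fixed x, y, z axes, in that order (R = Rz(yaw) Ry(pitch) Rx(roll)).
In Python, from workcell import env, cams gives the robot as it stands.
- The arm moves only by the tool arm_command, never from a script. Its argument "deltas" is a list of rows, each a list of 3 entries, a list of its own where there are three numbers: the opening, from 0 (shut) to 1 (fully open), then the shift along the world's x, y, z in mm, then the turn about the world's z in rad. A call has 1 to 20 rows; each row is the pose to reach, as a shift and turn from the pose commanded when the call began; what a row does not reach only later rows make up. A row lasts 1/10 s, in which the tool goes at most 50 mm and 8.59 degrees, less where a joint would pass 70% of its speed; a pose out of reach is approached as far as the arm can. A call with a gripper value outside its range is refused whole. The fingers move at their own pace and stop on an object; "grip_force" is the grip in N (left out, the last holds). Time passes only in rows, so rows that repeat a pose let the fingers close. It gives the time, the measured TCP pose, the force and the opening at its end, in the units of the state.
- env.state(): the state, without advancing time (a new reading comes with each control period).
- cams.grab_frame(name): name is "scene" or "top" or "wrist"; returns a dict with "img" (480x640x3 uint8, red, green, blue), "K" (3x3 intrinsics, pixels), "rvec" (rotation vector, rad) and "tvec" (3), from world to camera coordinates, as OpenCV has them. Camera axes: x right, y down, z forward; pixel columns grow to the right and rows downward; lengths in mm; the calibration is good to about 2 mm. A picture is of the moment at which its call begins. There is no depth.
- env.job_done(): hands the job in, once; it reports no verdict.
Trained networks look in a picture, given as the dict that the camera call returned (one of the last four; its "shot" number tells which), for a name from the list of things; names that differ only in an ending like _2 or _b are one class to them, and where a whole thing is asked for, a point or a joint stands for the part that bears it (a point fixed in the world has none). Each returns a list of dicts, best first, with "conf" (0 to 1); they miss things now and then, are a little off and sometimes report something else, mostly with a low value. They report only what shows in the picture. A call takes as long as a camera call. They do not tell look-alikes from the thing itself.
- cams.silhouettes(picture, name): "region" (480x640 bool, what is visible of it) and "centre" ([column, row] in pixels, amid what is visible of it).
The state is a dict: "time_s": time; "qpos": joint angles; "qvel": joint speeds; "effort": joint torques, N m; "ee_pos": TCP position; "ee_rot": TCP orientation; "force": force on the tool from outside, world axes, zero at the start; "torque": the same for the moment, N m; "gripper_width": finger opening in mm.
Only numpy, scipy, OpenCV 4.12 (cv2) and the standard library are available. Lean on these libraries where they do the work, as an engineer would, in place of code of your own. Each camera call takes 0.05 s, during which the arm holds its last target.

## Working session

There is one attempt and no reset: what is moved stays moved. The work goes in short steps, Python scripts to look and compute and a tool call to move; the robot and the scene stay as the last step left them, time stands still between calls to the robot, and variables do not carry over. Pictures are saved under pics/ and viewed, and the job is handed in when it is done.

Besides the shell and the picture viewer there is one more tool, called after "Request:" by a JSON object that holds its "fn" and its "kwargs". arm_command: Moves the arm, as the interface text tells. Its arguments: {"type":"object","properties":{"deltas":{"type":"array","items":{"type":"array"}},"grip_force":{"type":"number"}},"required":["deltas"]}

```bash
ls; mkdir -p pics; cat > h.py <<'E'
from workcell import env, cams
import numpy as np, cv2
def grab(n,tag):
    f=cams.grab_frame(n); cv2.imwrite(f'pics/{tag}.png',f['img'][:,:,::-1]); return f
def ray(f,px):
    K=np.array(f['K']);R=cv2.Rodrigues(np.array(f['rvec'],float))[0];t=np.array(f['tvec'],float).ravel()
    p=cv2.undistortPoints(np.array([[px]],float),K,None)[0,0]
    d=R.T@np.array([p[0],p[1],1]);c=-R.T@t
    return c,d/np.linalg.norm(d)
def atz(f,px,z):
    c,d=ray(f,px);return c+d*(z-c[2])/d[2]
def proj(f,P):
    return cv2.projectPoints(np.array(P,float).reshape(-1,3),np.array(f['rvec'],float),np.array(f['tvec'],float),np.array(f['K']),None)[0].reshape(-1,2)
def tri(rs):
    A=0;b=0
    for c,d in rs:
        M=np.eye(3)-np.outer(d,d);A=A+M;b=b+M@c
    return np.linalg.solve(A,b)
E
python3 - <<'E'
from h import *
np.set_printoptions(precision=1,suppress=True)
fs={}
for n in('scene','top'):
    f=grab(n,n+'0');fs[n]=f
    for name in('lid_a_center','tray','tub'):
        for o in cams.silhouettes(f,name):
            print(n,name,round(o['conf'],2),np.array(o['centre']),o['region'].sum(),atz(f,o['centre'],12 if 'lid' in name else 3))
f=grab('wrist','wrist0')
print(env.state(),env.tip_reach)
E
```

```text
pics
scene lid_a_center 0.83 [347.4 209.9] 444 [496.3 116.4  12. ]
scene lid_a_center 0.66 [319.3 189.1] 423 [401.2 123.2  12. ]
scene tray 0.93 [187. 344.] 12356 [ 565.9 -323.8    3. ]
scene tub 0.8 [431.8 175.5] 6116 [527.9 358.1   3. ]
top lid_a_center 0.77 [240.1 269.5] 585 [492.  137.9  12. ]
top lid_a_center 0.6 [237.2 321.1] 606 [378.8 143.1  12. ]
top lid_a_center 0.43 [302. 217.] 608 [609.2   1.   12. ]
top lid_a_center 0.25 [153.4 234.8] 7581 [568.9 330.7  12. ]
top tray 0.83 [442.1 236.6] 8855 [ 566.4 -314.6    3. ]
top tub 0.8 [152.8 233.1] 7516 [573.6 334.6   3. ]
top tub 0.18 [295.5 296.7] 421 [431.9  15.3   3. ]
{'time_s': 0.45, 'qpos': array([73.3, 18.3, 89.6, -0. , 72. , -1.1]), 'qvel': array([-0.1, -0.1, -0.1, -0.1,  0.1, -0.1]), 'effort': array([ -0. , -41.2, -23.2,   0.1,   0. ,  -0. ]), 'ee_pos': array([154.4, 553.9, 202. ]), 'ee_rot': array([-74.5,  90. , -90.1]), 'force': array([ 0.3, -0.1,  0.7]), 'torque': array([ 0.,  0., -0.]), 'gripper_width': 91.24851399992781} 11.0
```

View pics/scene0.png

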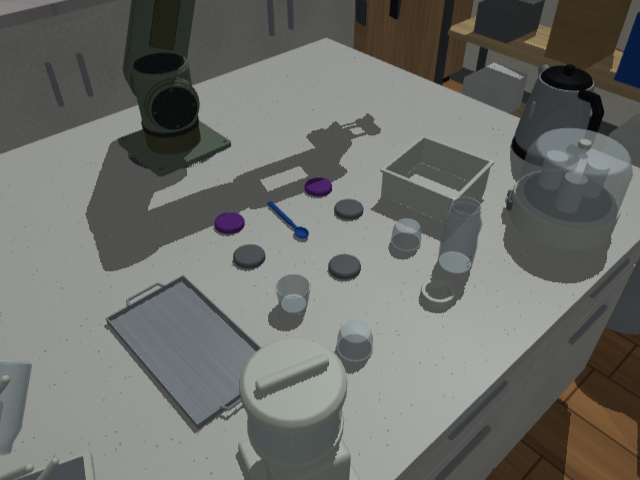

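View pics/top0.png

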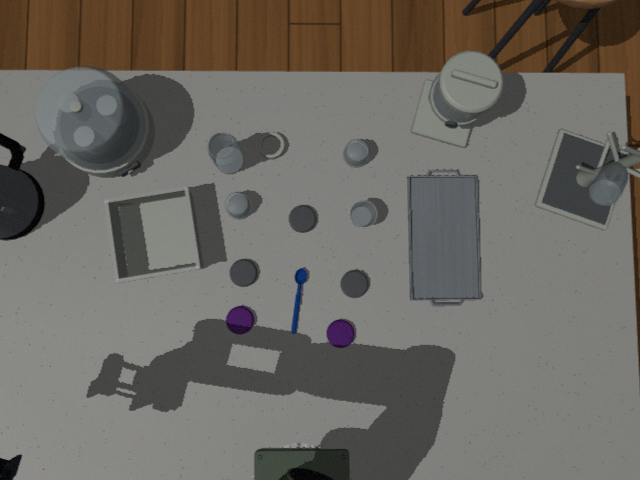

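View pics/wrist0.png

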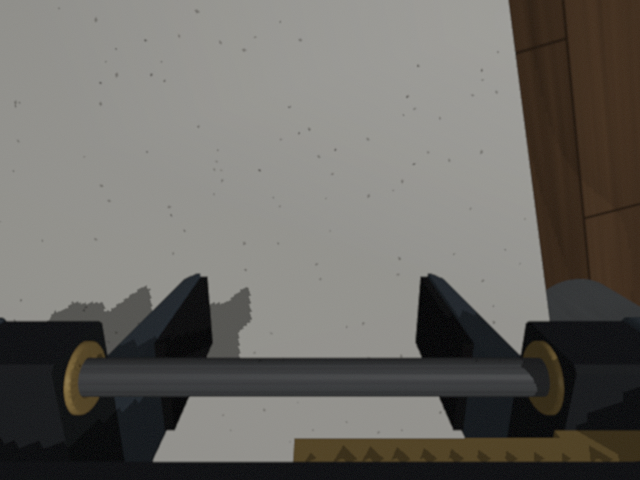

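```bash
cat > seg.py <<'E'
from h import *
def blob(f,seed,r=26,purple=False):
    im=f['img'].astype(float);x,y=map(int,seed)
    g=im.mean(2);bg=np.median(g[y-r:y+r,x-r:x+r])
    m=((g<bg*0.72)).astype(np.uint8)
    m2=np.zeros_like(m);m2[y-r:y+r,x-r:x+r]=m[y-r:y+r,x-r:x+r]
    n,l,s,c=cv2.connectedComponentsWithStats(m2)
    k=l[y,x];return s[k],c[k],(l==k)
E
python3 - <<'E'
from seg import *
np.set_printoptions(precision=1,suppress=True)
S=grab('scene','s1');T=grab('top','t1')
for a,b in(((348,209),(244,272)),((345,266),(302,218)),((249,256),(354,284))):
    s1,c1,_=blob(S,a);s2,c2,_=blob(T,b)
    P=tri([ray(S,c1),ray(T,c2)])
    print(s1,c1,s2,c2,'tri',P,'S6',atz(S,c1,6),'T6',atz(T,c2,6), 'rep',proj(S,P)[0]-c1,proj(T,P)[0]-c2)
# tray, tub corners
for n,cor in(('tray',[((409,176),(185,278)),((478,177),(270,347)),((480,299),(198,423)),((410,299),(107,320))]),('tub',[((106,202),(493,163)),((187,189),(424,137)),((200,267),(383,174)),((117,280),(456,208))])):
    for t,s in cor: print(n,tri([ray(T,t),ray(S,s)]),atz(T,t,12 if n=='tray' else 70))
i=T['img'][150:350,190:500,::-1];cv2.imwrite('pics/tc.png',cv2.resize(i,None,fx=2.5,fy=2.5,interpolation=cv2.INTER_CUBIC))
i=S['img'][150:450,90:500,::-1];cv2.imwrite('pics/sc.png',cv2.resize(i,None,fx=1.9,fy=1.9,interpolation=cv2.INTER_CUBIC))
for n in('cap_1','pot','bottle','spoon','collar'):
    for nm,f in(('T',T),('S',S)):
        for o in cams.silhouettes(f,n)[:3]: print(nm,n,round(o['conf'],2),np.array(o['centre']),atz(f,o['centre'],20))
E
```

```text
[334 199  30  23 530] [348.  209.7] [230 259  30  28 669] [244.3 272.3] tri [485.9 129.5  -0.3] S6 [491.3 123.3   6. ] T6 [486.  129.2   6. ] rep [ 0.2 -0. ] [0.2 0.1]
[327 254  34  28 729] [343.7 267.4] [289 205  29  28 646] [303.1 218.3] tri [607.6  -1.9  -0.6] S6 [612.2  -7.2   6. ] T6 [607.1  -1.5   6. ] rep [ 0.2 -0. ] [0.2 0.1]
[232 244  33  27 684] [248.1 257.1] [341 269  29  29 651] [355.  283.1] tri [ 461.5 -118.3   -0.4] S6 [ 467.  -122.7    6. ] T6 [ 461.9 -117.1    6. ] rep [ 0.4 -0. ] [0.3 0.2]
tray [ 638.8 -264.4  180.2] [ 702.7 -240.1   12. ]
tray [ 709.8 -318.8  129. ] [ 700.9 -396.3   12. ]
tray [ 484.6 -398.3 -225.9] [ 426.7 -393.9   12. ]
tray [ 396.5 -320.1  -70.9] [ 426.8 -238.2   12. ]
tub [635.9 421.1  60.8] [633.2 416.6  70. ]
tub [623.6 203.1 212.5] [661.5 245.9  70. ]
tub [496.9 219.4  55.5] [495.5 215.7  70. ]
tub [ 492.3  495.5 -187.2] [468.2 388.8  70. ]
T cap_1 0.8 [236.8 204.4] [636.2 145.7  20. ]
T cap_1 0.77 [354.9 153.5] [ 751.9 -117.5   20. ]
S cap_1 0.86 [402.9 234.1] [633.4 135.2  20. ]
S cap_1 0.79 [352.  344.4] [ 760.4 -133.6   20. ]
S pot 0.71 [291.8 292.4] [ 606.1 -130.    20. ]
T bottle 0.73 [225.2 153.1] [751.8 172.8  20. ]
S bottle 0.8 [460.9 234. ] [710.9 220.   20. ]
T spoon 0.78 [299.3 297.9] [429.6   6.8  20. ]
T spoon 0.15 [151.6 231.6] [575.3 332.7  20. ]
S spoon 0.64 [248.  253.1] [ 470.7 -124.4   20. ]
S spoon 0.62 [295.2 226.1] [470.2  -5.5  20. ]
T collar 0.51 [275.1 137.4] [788.   61.5  20. ]
S collar 0.86 [436.4 286.6] [770.2  69.6  20. ]
```

View pics/tc.png

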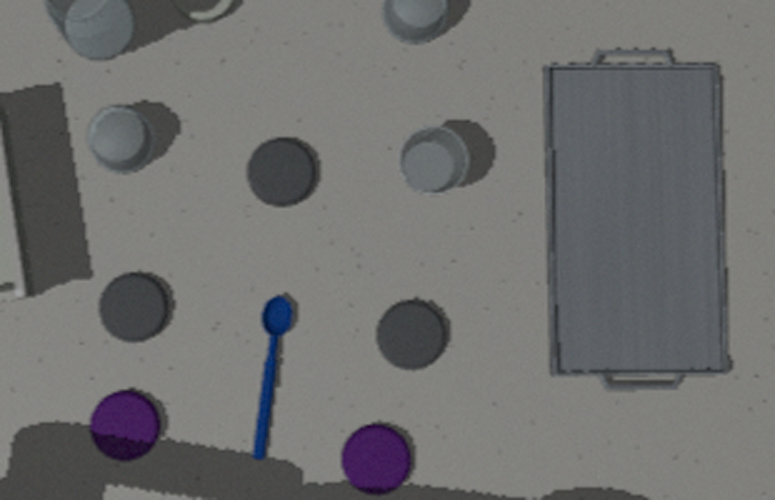

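```bash
python3 - <<'E'
from h import *
np.set_printoptions(precision=1,suppress=True)
S=cv2.cvtColor(cv2.imread('pics/s1.png'),6);T=cv2.cvtColor(cv2.imread('pics/t1.png'),6)
print(T[272,222:268]);print(T[250:294,244]);print(S[209,326:372]);print(S[190:230,348])
i=cv2.imread('pics/s1.png')[190:290,220:380];cv2.imwrite('pics/sc2.png',cv2.resize(i,None,fx=5,fy=5,interpolation=cv2.INTER_CUBIC))
E
```

```text
[132 131 129 131 128 130 132 108  76  67  68  70  68  70  67  69  66  70
  64  70  68  67  68  68  65  66  64  67  65  69  67  68  65  53  41  54
  64  70 110 134 131 130 130 129 130 130]
[130 129 131 130 128 130 131 130 119  50  50  64  65  68  64  67  68  65
  68  68  67  66  68  70  67  68  67  66  68  67  67  69  69  69  68  61
  76 122 129 132 130 130 129 130]
[156 155 156 156 155 155 145 154  68  59  61  72  80  80  79  80  80  80
  79  80  80  80  80  81  81  81  81  81  81  82  82  82  81  83  78  72
  67 113 152 157 156 156 156 157 136  87]
[155 155 155 155 156 154 156 156 133  95  80  79  80  81  80  79  79  80
  82  80  80  80  81  81  72  60  50  43  41  62  76 133 157 151 154 157
 157 158 158 158]
```

View pics/sc2.png

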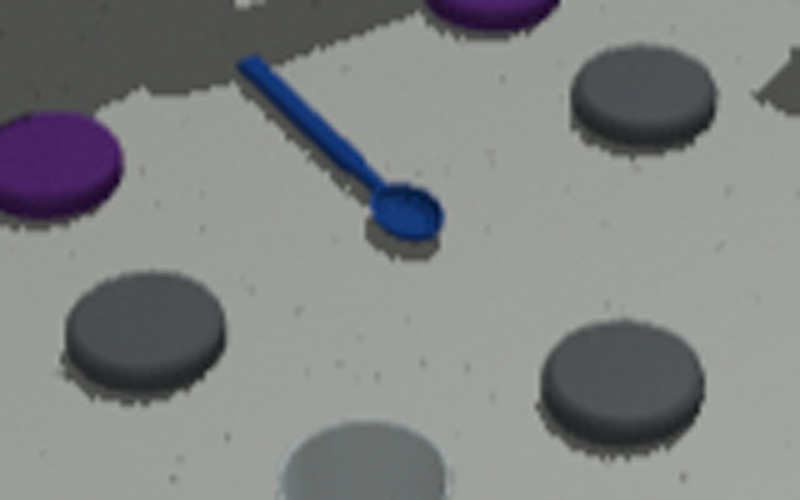

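```bash
cat > seg.py <<'E'
from h import *
def topc(f,seed,r=22,tol=7):
    g=cv2.cvtColor(f['img'],cv2.COLOR_RGB2GRAY).astype(float);x,y=map(int,seed)
    v=np.median(g[y-4:y+5,x-4:x+5]);gb=cv2.GaussianBlur(g,(0,0),0.6)
    m=np.zeros(g.shape,np.uint8);m[y-r:y+r,x-r:x+r]=(abs(gb-v)<tol)[y-r:y+r,x-r:x+r]
    m=cv2.morphologyEx(m,cv2.MORPH_OPEN,np.ones((5,5),np.uint8))
    n,l,s,c=cv2.connectedComponentsWithStats(m);k=l[y,x]
    cs,_=cv2.findContours((l==k).astype(np.uint8),0,1);h=cv2.convexHull(max(cs,key=len))
    return s[k],c[k],cv2.fitEllipse(h)
E
python3 - <<'E'
from seg import *
np.set_printoptions(precision=1,suppress=True)
S=grab('scene','s2');T=grab('top','t2')
for a,b in(((348,207),(244,272)),((344,264),(302,218)),((249,253),(354,284))):
    s1,c1,e1=topc(S,a);s2,c2,e2=topc(T,b)
    print(s1,c1,e1,s2,c2,e2)
    P=tri([ray(S,c1),ray(T,c2)])
    print('tri',P,'S12',atz(S,c1,12),'T12',atz(T,c2,12),'rep',proj(S,P)[0]-c1)
E
```

```text
[337 200  24  14 278] [348.7 206.6] ((348.7822570800781, 206.57545471191406), (13.766258239746094, 25.10901641845703), 94.19847869873047) [231 261  24  25 479] [242.2 272.8] ((242.19749450683594, 272.7207946777344), (23.690383911132812, 25.548755645751953), 165.35792541503906)
tri [484.4 133.3   5.5] S12 [489.9 126.5  12. ] T12 [484.7 133.1  12. ] rep [ 0.3 -0. ]
[331 255  28  18 411] [344.5 263.6] ((344.44586181640625, 263.6634826660156), (18.116296768188477, 28.121469497680664), 93.97198486328125) [290 207  24  25 477] [301.4 218.6] ((301.432373046875, 218.57998657226562), (23.52592658996582, 25.573101043701172), 170.2194366455078)
tri [605.9   1.9   5.8] S12 [610.1  -3.4  12. ] T12 [605.5   2.3  12. ] rep [ 0.3 -0. ]
[235 246  28  17 389] [248.8 253.8] ((248.8797607421875, 253.73753356933594), (17.054550170898438, 28.508386611938477), 87.25433349609375) [342 272  24  25 494] [353.6 283.9] ((353.66802978515625, 283.9167785644531), (23.916080474853516, 26.076215744018555), 150.7704315185547)
tri [ 459.7 -114.7    4.9] S12 [ 465.8 -119.6   12. ] T12 [ 460.1 -113.4   12. ] rep [ 0.4 -0. ]
```

```bash
python3 - <<'E'
from h import *
from scipy.spatial.transform import Rotation as Ro
np.set_printoptions(precision=2,suppress=True)
s=env.state();R=Ro.from_euler('xyz',s['ee_rot'],degrees=True).as_matrix();print(R)
f=grab('wrist','w1');c,d=ray(f,(320,240));print(c,d,'in tool',R.T@(c-s['ee_pos']),R.T@d, atz(f,(320,240),0),s['time_s'])
E
```

```text
[[ 0.    0.27  0.96]
 [ 0.    0.96 -0.27]
 [-1.    0.   -0.  ]]
[ 75.22 576.52 383.37] [ 0.28 -0.06 -0.96] in tool [-181.28    0.55  -82.32] [0.96 0.02 0.29] [188.15 551.82   0.  ] 1.15
```

Request:
{"fn": "arm_command", "kwargs": {"deltas": [[0,[30,-40,0],0],[0,[60,-80,0],0],[0,[90,-120,0],0],[0,[120,-160,0],0],[0,[150,-200,0],0],[0,[180,-240,0],0],[0,[210,-280,0],0],[0,[240,-320,0],0],[0,[270,-350,0],0],[0,[290,-380,0],0],[0,[290,-400,0],0],[0,[290,-420,0],0],[0,[290,-420,0],0]]}}

```text
time_s: 2.5
ee_pos: [444.3, 132.1, 202.1]
ee_rot: [-90.2, 90.0, -105.9]
force: [0.7, 0.7, 0.4]
gripper_width: 0.6
```

```bash
python3 - <<'E'
from seg import *
np.set_printoptions(precision=1,suppress=True)
f=grab('wrist','w2');print(env.state()['time_s'])
for P in((487,130,12),(608,-1,12)):print(proj(f,P))
for o in cams.silhouettes(f,'lid_a_center'):print(o['conf'],np.array(o['centre']),o['region'].sum(),atz(f,o['centre'],10))
E
```

```text
2.55
[[323.  252.6]]
[[231.  393.1]]
0.98 [300.8 134.9] 4119 [380.5 139.6  10. ]
0.66 [326.8 247.6] 3160 [483.9 134.5  10. ]
```

View pics/w2.png

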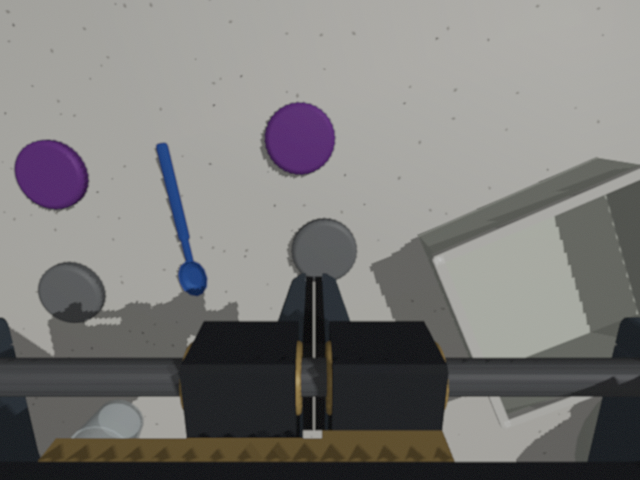

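Request:
{"fn": "arm_command", "kwargs": {"deltas": [[0,[6,4,-50],0],[0,[12,9,-100],0],[0,[12,9,-145],0],[0,[12,9,-170],0],[0,[12,9,-176],0],[0,[12,9,-176],0]]}}

```text
time_s: 3.2
ee_pos: [456.3, 143.7, 25.8]
ee_rot: [-161.2, 89.9, -176.7]
force: [-0.1, 0.5, 0.9]
gripper_width: 0.3
```

Request:
{"fn": "arm_command", "kwargs": {"deltas": [[0,[0,0,-2],0],[0,[0,0,-3],0],[0,[0,0,-3],0]]}}

```text
time_s: 3.5
ee_pos: [457.1, 143.2, 24.2]
ee_rot: [33.9, 89.9, 18.3]
force: [-0.1, 0.4, 1.1]
gripper_width: 0.2
```

```bash
python3 - <<'E'
from seg import *
f=grab('wrist','w3');print(env.state())
E
```

```text
{'time_s': 3.55, 'qpos': array([ 1.60053038e+01,  2.09137319e+01,  1.15945559e+02,  7.66793875e-03,
        4.30165748e+01, -5.84240604e+01]), 'qvel': array([-0.07486584,  0.12222666,  0.30527992, -0.03290315, -0.02958317,
        0.009113  ]), 'effort': array([ 4.76690358e-02, -3.62562454e+01, -1.58967143e+01,  9.05206252e-03,
        7.10015721e-02,  4.72212687e-04]), 'ee_pos': array([457.01858587, 143.09052941,  24.04368971]), 'ee_rot': array([33.99462117, 89.87575579, 18.41838457]), 'force': array([-0.17731474, -0.27749226, -0.42722646]), 'torque': array([-0.0572166 , -0.01229448,  0.00024358]), 'gripper_width': 0.6089022501504734}
```

View pics/w3.png

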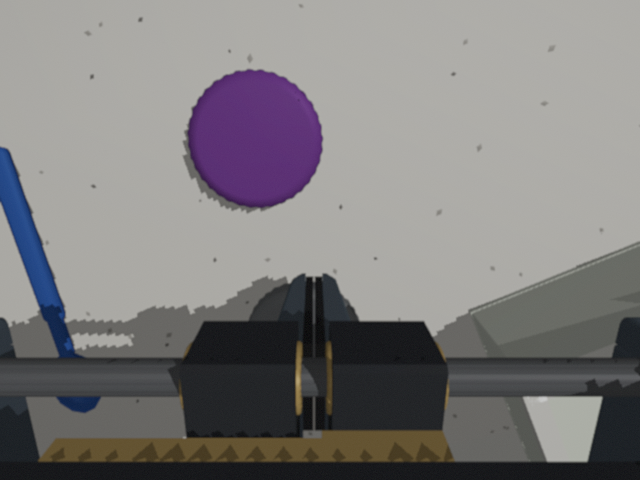

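Request:
{"fn": "arm_command", "kwargs": {"deltas": [[0,[0,-3,-1],0],[0,[0,-3,-2],0],[0,[0,-3,-2],0]]}}

```text
time_s: 3.85
ee_pos: [456.3, 139.7, 21.1]
ee_rot: [130.3, 90.0, 114.7]
force: [-0.5, 0.3, -0.6]
gripper_width: 0.4
```

Request:
{"fn": "arm_command", "kwargs": {"deltas": [[0,[0,0,-1],0],[0,[0,0,-1],0]]}}

```text
time_s: 4.05
ee_pos: [456.3, 139.9, 19.9]
ee_rot: [-171.6, 90.0, 172.9]
force: [0.3, -0.1, -0.5]
gripper_width: 0.6
```

Request:
{"fn": "arm_command", "kwargs": {"deltas": [[0,[0,0,-1],0],[0,[0,0,-1],0]]}}

```text
time_s: 4.25
ee_pos: [456.3, 139.9, 18.9]
ee_rot: [-162.4, 90.0, -178.0]
force: [-0.2, 1.0, -0.8]
gripper_width: 0.5
```

```bash
python3 - <<'E'
from seg import *
S=grab('scene','s4')
print(env.state()['force'],env.state()['ee_pos'])
i=S['img'][160:280,270:420,::-1];cv2.imwrite('pics/s4c.png',cv2.resize(i,None,fx=5,fy=5,interpolation=cv2.INTER_CUBIC))
E
```

```text
[0.2311173  0.01615788 0.11802363] [456.32133027 139.91640034  18.9804291 ]
```

View pics/s4c.png

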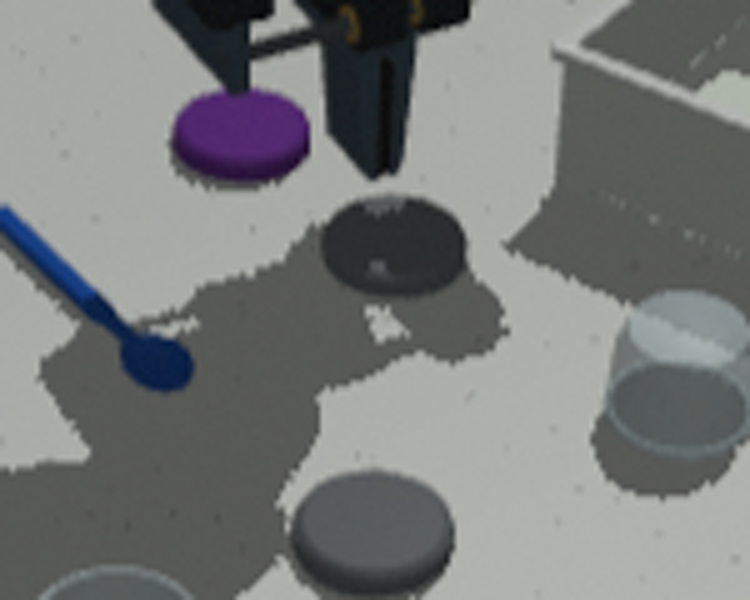

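```bash
python3 - <<'E'
from seg import *
S=cams.grab_frame('scene')
for p in((378,178),(345,135),(408,165),(385,160)):
    print(atz(S,(270+p[0]/5,160+p[1]/5),8))
print(proj(S,(456.3,139.9,8))[0]*5-np.array([1350,800]))
i=S['img'][160:210,325:365,::-1];cv2.imwrite('pics/s5c.png',cv2.resize(i,None,fx=14,fy=12,interpolation=cv2.INTER_NEAREST))
E
```

```text
[453.8473432  152.88411887   8.        ]
[420.9527907  164.56255802   8.        ]
[455.91967408 169.29349497   8.        ]
[446.43266253 164.46308244   8.        ]
[360.57552184 192.55081829]
```

View pics/s5c.png

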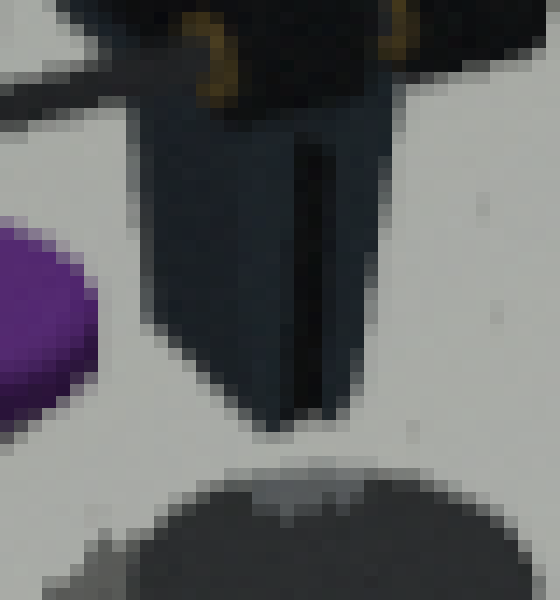

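```bash
python3 - <<'E'
from seg import *
np.set_printoptions(precision=1,suppress=True)
f=grab('wrist','w6');T=grab('top','t6');S=grab('scene','s6')
s=env.state();print(s['time_s'],s['qpos'],s['ee_pos'])
tz=np.array([.963,-.27,0]);ty=np.array([.27,.963,0]);p=s['ee_pos']
for n,g in(('w',f),('t',T),('s',S)):
    print(n,ray(g,(320,240))[0],[proj(g,p+a*tz+np.array([0,0,-11]))[0] for a in(-16,0,16)],proj(g,p)[0])
i=T['img'][220:340,180:330,::-1];cv2.imwrite('pics/t6c.png',cv2.resize(i,None,fx=5,fy=5,interpolation=cv2.INTER_CUBIC))
E
```

```text
4.5 [ 15.7  21.3 116.4   0.   42.4 -58.8] [456.4 139.9  19.1]
w [377.2 162.5 200.3] [array([312., 257.]), array([312. , 287.9]), array([311.9, 317.5])] [311.9 297.3]
t [ 455.4    1.4 1222.1] [array([237.2, 292.6]), array([239.2, 285.7]), array([241.3, 278.7])] [238.7 285.6]
s [1159.5 -567.4  751.8] [array([338.7, 194.6]), array([342.1, 198.5]), array([345.7, 202.5])] [342.3 194.4]
```

View pics/t6c.png

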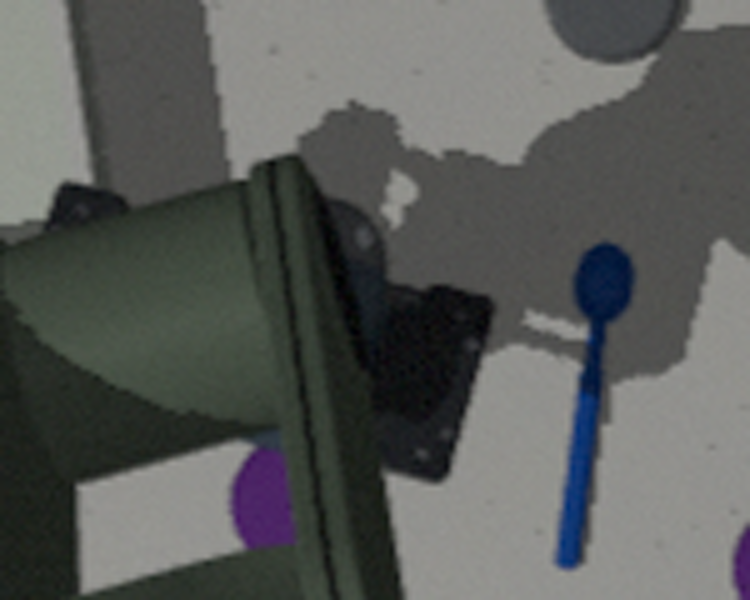

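View pics/w6.png

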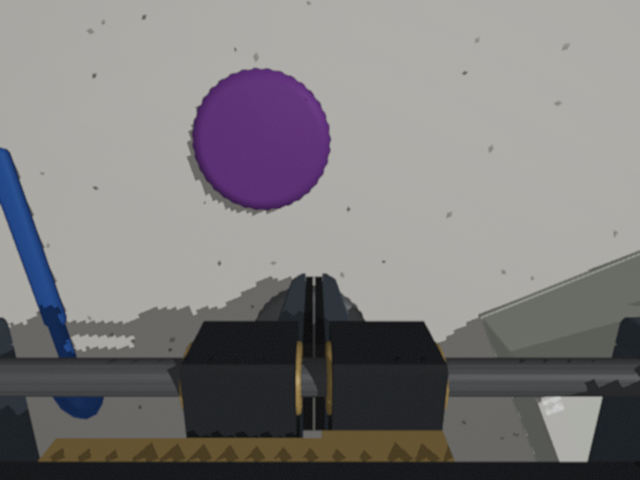

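Request:
{"fn": "arm_command", "kwargs": {"deltas": [[0,[0,0,7],0],[0,[8,-2,7],0],[0,[8,-2,0],0],[0,[8,-2,-2],0],[0,[8,-2,-2],0]]}}

```text
time_s: 5.0
ee_pos: [463.7, 137.7, 16.3]
ee_rot: [-152.5, 89.9, -168.0]
force: [0.1, 0.2, 0.3]
gripper_width: 0.6
```

Request:
{"fn": "arm_command", "kwargs": {"deltas": [[0,[0,0,-2],0],[0,[0,0,-2],0]]}}

```text
time_s: 5.2
ee_pos: [464.1, 137.9, 14.8]
ee_rot: [-156.6, 90.0, -172.2]
force: [-0.3, -0.2, -0.3]
gripper_width: 0.5
```

```bash
python3 - <<'E'
from seg import *
np.set_printoptions(precision=1,suppress=True)
S=grab('scene','s7')
s=env.state();print(s['force'],s['ee_pos'])
i=S['img'][175:235,315:375,::-1];cv2.imwrite('pics/s7c.png',cv2.resize(i,None,fx=10,fy=10,interpolation=cv2.INTER_CUBIC))
E
```

```text
[ 0.6 -0.7 -0.2] [464.1 137.9  14.9]
```

View pics/s7c.png

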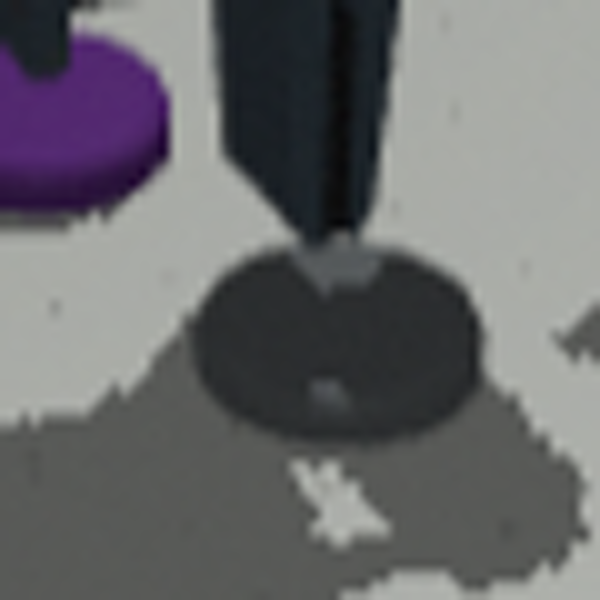

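Request:
{"fn": "arm_command", "kwargs": {"deltas": [[0,[0,0,-2],0],[0,[0,0,-2],0]]}}

```text
time_s: 5.45
ee_pos: [464.2, 137.9, 12.9]
ee_rot: [-174.3, 90.0, 170.1]
force: [1.0, 0.0, 0.3]
gripper_width: 0.5
```

Request:
{"fn": "arm_command", "kwargs": {"deltas": [[0,[0,0,-1.5],0],[0,[0,0,-1.5],0]]}}

```text
time_s: 5.65
ee_pos: [464.2, 137.9, 11.4]
ee_rot: [-164.4, 90.0, -180.0]
force: [-0.1, 0.3, -0.5]
gripper_width: 0.2
```

```bash
python3 - <<'E'
from seg import *
np.set_printoptions(precision=1,suppress=True)
S=grab('scene','s8');f=grab('wrist','w8')
s=env.state();print(s['force'],s['ee_pos'],s['qpos'])
i=S['img'][175:235,315:375,::-1];cv2.imwrite('pics/s8c.png',cv2.resize(i,None,fx=10,fy=10,interpolation=cv2.INTER_CUBIC))
E
```

```text
[ 0.2 -0.2  0. ] [464.4 137.9  11.6] [ 15.2  22.4 115.9   0.   41.7 -59.3]
```

View pics/s8c.png

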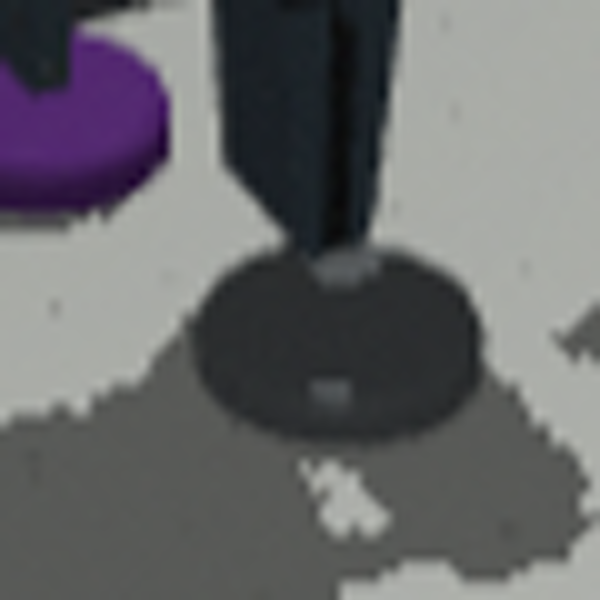

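View pics/w8.png

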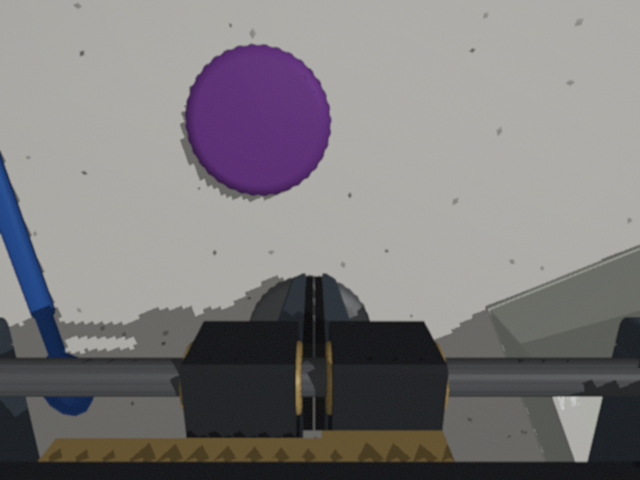

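```bash
python3 - <<'E'
from seg import *
print(env.tip_reach,[a for a in dir(env) if a[0]!='_'])
E
```

```text
11.0 ['Unreachable', 'job_done', 'state', 'tip_reach']
```

Request:
{"fn": "arm_command", "kwargs": {"deltas": [[0,[0,0,-2],0],[0,[0,0,-2],0]]}}

```text
time_s: 5.95
ee_pos: [464.2, 137.8, 9.4]
ee_rot: [-160.2, 90.0, -175.8]
force: [-0.0, -0.8, 0.8]
gripper_width: 0.6
```

Request:
{"fn": "arm_command", "kwargs": {"deltas": [[0,[0,0,-2],0],[0,[0,0,-2],0]]}}

```text
time_s: 6.15
ee_pos: [464.2, 137.9, 7.3]
ee_rot: [-160.7, 90.0, -176.3]
force: [-0.5, 0.3, 0.3]
gripper_width: 0.8
```

Request:
{"fn": "arm_command", "kwargs": {"deltas": [[0,[0,0,-1],0],[0,[0,0,-1],0]]}}

```text
time_s: 6.35
ee_pos: [464.3, 137.9, 6.5]
ee_rot: [-176.7, 90.0, 167.7]
force: [-0.1, -0.6, -0.2]
gripper_width: 0.4
```

Request:
{"fn": "arm_command", "kwargs": {"deltas": [[0,[0,0,-1],0],[0,[0,0,-1],0]]}}

```text
time_s: 6.55
ee_pos: [464.3, 137.9, 5.5]
ee_rot: [-177.5, 90.0, 166.9]
force: [-0.7, 0.2, 0.1]
gripper_width: 0.6
```

```bash
python3 - <<'E'
from seg import *
np.set_printoptions(precision=1,suppress=True)
S=grab('scene','s9');f=grab('wrist','w9')
s=env.state();print(s['force'],s['ee_pos'],s['qpos'])
i=S['img'][175:235,315:375,::-1];cv2.imwrite('pics/s9c.png',cv2.resize(i,None,fx=10,fy=10,interpolation=cv2.INTER_CUBIC))
E
```

```text
[-0.4 -0.1 -0.7] [464.4 137.9   5.6] [ 15.2  23.  116.2   0.   40.8 -59.3]
```

View pics/s9c.png

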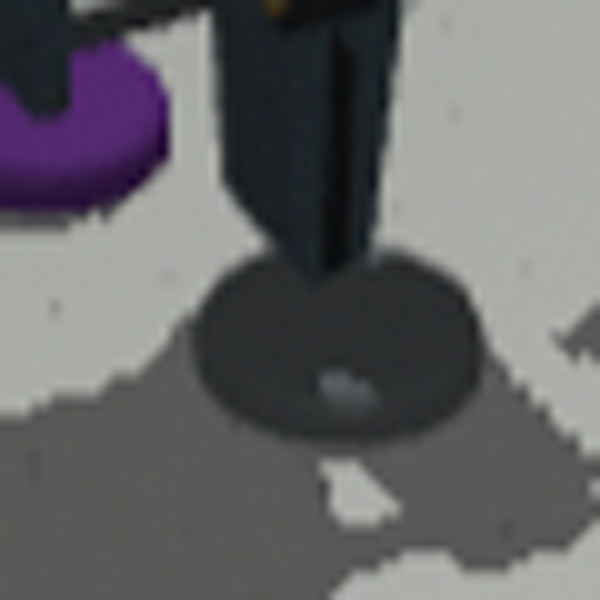

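Request:
{"fn": "arm_command", "kwargs": {"deltas": [[0,[0,0,-1],0],[0,[0,0,-1],0]]}}

```text
time_s: 6.85
ee_pos: [464.3, 137.9, 4.5]
ee_rot: [-175.6, 90.0, 168.8]
force: [-0.1, 0.0, 0.2]
gripper_width: 0.4
```

Request:
{"fn": "arm_command", "kwargs": {"deltas": [[0,[0,0,-1],0],[0,[0,0,-1],0]]}}

```text
time_s: 7.05
ee_pos: [464.3, 137.9, 3.5]
ee_rot: [-174.7, 90.0, 169.7]
force: [0.0, 0.3, -0.9]
gripper_width: 0.5
```

```bash
python3 - <<'E'
from seg import *
np.set_printoptions(precision=1,suppress=True)
S=grab('scene','s10');f=grab('wrist','w10')
s=env.state();print(s['force'],s['ee_pos'],s['qpos'])
i=S['img'][175:235,315:375,::-1];cv2.imwrite('pics/s10c.png',cv2.resize(i,None,fx=10,fy=10,interpolation=cv2.INTER_CUBIC))
E
```

```text
[0.5 0.2 0. ] [464.4 137.9   3.6] [ 15.2  23.1 116.4   0.   40.5 -59.3]
```

View pics/s10c.png

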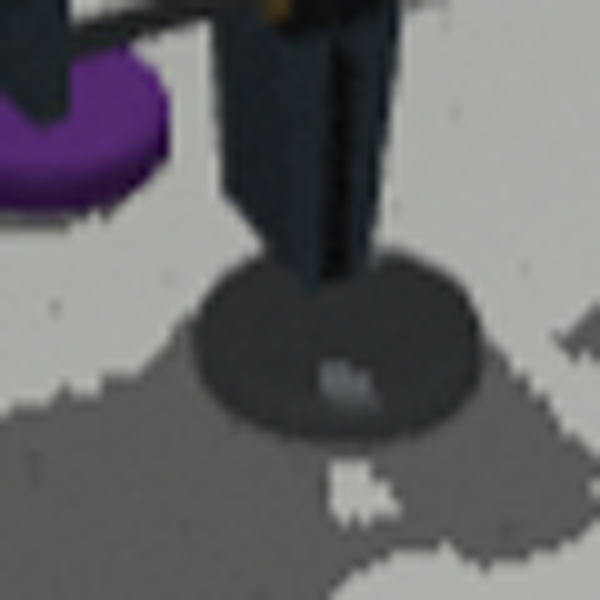

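Request:
{"fn": "arm_command", "kwargs": {"deltas": [[0,[0,0,-1],0],[0,[0,0,-1],0]]}}

```text
time_s: 7.35
ee_pos: [464.3, 137.9, 2.5]
ee_rot: [-172.2, 90.0, 172.2]
force: [-0.7, -0.6, 1.1]
gripper_width: 0.3
```

Request:
{"fn": "arm_command", "kwargs": {"deltas": [[0,[0,0,-1],0],[0,[0,0,-1],0]]}}

```text
time_s: 7.55
ee_pos: [464.3, 137.9, 1.5]
ee_rot: [-170.2, 90.0, 174.2]
force: [0.2, 0.7, -0.3]
gripper_width: 0.5
```

Request:
{"fn": "arm_command", "kwargs": {"deltas": [[0,[0,0,-1],0],[0,[0,0,-1],0]]}}

```text
time_s: 7.75
ee_pos: [464.3, 137.9, 0.5]
ee_rot: [176.7, 90.0, 161.1]
force: [-0.1, 0.1, -0.6]
gripper_width: 0.2
```

Request:
{"fn": "arm_command", "kwargs": {"deltas": [[0,[0,0,-1],0],[0,[0,0,-1],0]]}}

```text
time_s: 7.95
ee_pos: [464.4, 138.1, -0.1]
ee_rot: [77.3, 90.0, 61.7]
force: [-0.9, 0.6, 4.5]
gripper_width: 0.2
```

```bash
python3 - <<'E'
from seg import *
np.set_printoptions(precision=1,suppress=True)
S=grab('scene','s11');f=grab('wrist','w11')
s=env.state();print(s['time_s'],s['force'],s['torque'],s['ee_pos'],s['qpos'])
i=S['img'][175:235,315:375,::-1];cv2.imwrite('pics/s11c.png',cv2.resize(i,None,fx=10,fy=10,interpolation=cv2.INTER_CUBIC))
E
```

```text
8.05 [-1.4  1.5  4.1] [ 0.1  0.2 -0. ] [464.4 138.1  -0.1] [ 15.2  23.5 116.6   0.   40.  -59.3]
```

View pics/s11c.png

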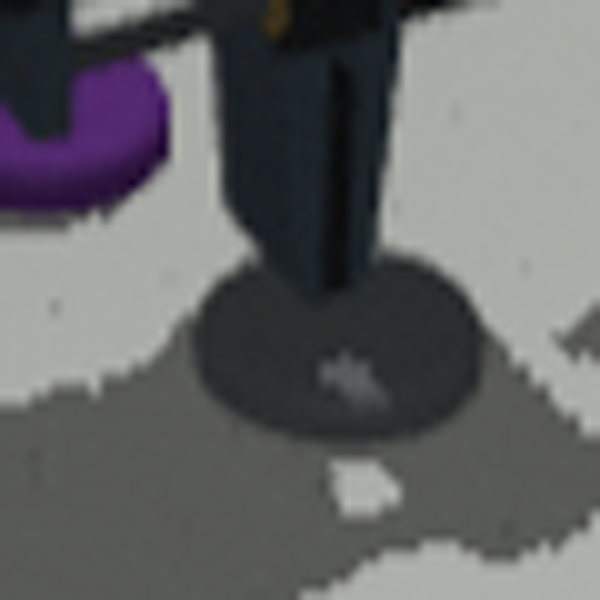

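View pics/w11.png

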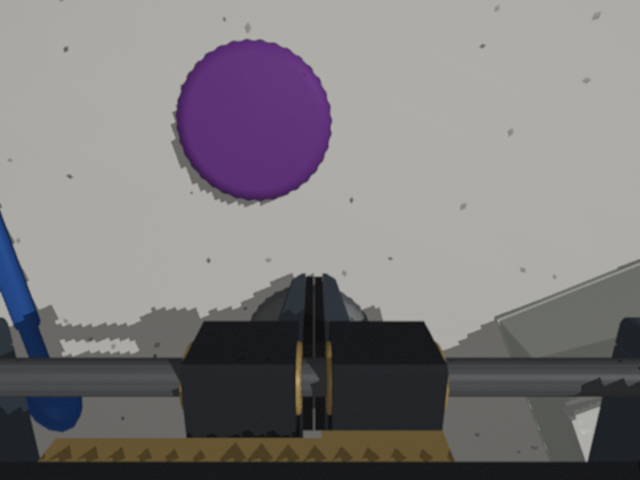

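Request:
{"fn": "arm_command", "kwargs": {"deltas": [[0,[0,0,6],0],[0,[26,13,6],0],[0,[26,13,3],0],[0,[26,13,2],0],[0,[26,13,2],0]]}}

```text
time_s: 8.55
ee_pos: [489.2, 150.5, 1.1]
ee_rot: [-147.0, 89.9, -162.6]
force: [0.3, -0.9, 0.5]
gripper_width: 0.3
```

Request:
{"fn": "arm_command", "kwargs": {"deltas": [[0,[0,0,-1],0],[0,[0,0,-1],0]]}}

```text
time_s: 8.75
ee_pos: [489.7, 150.6, 0.4]
ee_rot: [-151.1, 90.0, -166.7]
force: [0.2, -0.3, -0.5]
gripper_width: 0.6
```

Request:
{"fn": "arm_command", "kwargs": {"deltas": [[0,[0,0,-1],0],[0,[0,0,-1],0]]}}

```text
time_s: 8.95
ee_pos: [490.1, 151.0, -0.3]
ee_rot: [149.7, 90.0, 134.1]
force: [-0.6, 0.8, 1.6]
gripper_width: 0.6
```

Request:
{"fn": "arm_command", "kwargs": {"deltas": [[0,[0,0,-0.3],0],[0,[0,0,-0.3],0]]}}

```text
time_s: 9.15
ee_pos: [490.2, 151.1, -0.5]
ee_rot: [137.8, 90.0, 122.2]
force: [-1.5, 2.3, 3.6]
gripper_width: 0.5
```

```bash
python3 - <<'E'
from seg import *
np.set_printoptions(precision=2,suppress=True)
S=grab('scene','s12')
s=env.state();print(s['time_s'],s['force'],s['torque'],s['ee_pos'],s['qpos'])
i=S['img'][175:235,315:375,::-1];cv2.imwrite('pics/s12c.png',cv2.resize(i,None,fx=10,fy=10,interpolation=cv2.INTER_CUBIC))
E
```

```text
9.2 [-2.35  0.89  2.35] [0.23 0.26 0.02] [490.19 151.04  -0.57] [ 15.83  25.41 112.83   0.03  41.76 -58.61]
```

View pics/s12c.png

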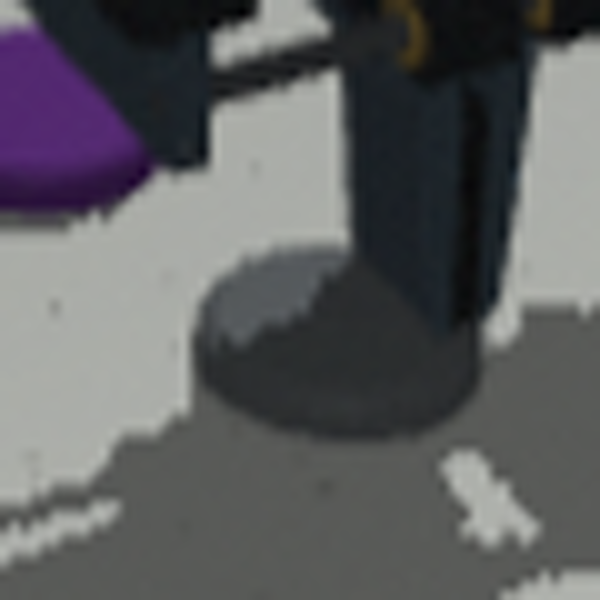

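Request:
{"fn": "arm_command", "kwargs": {"deltas": [[0,[0,0,-0.5],0],[0,[0,0,-0.5],0],[0,[0,0,-0.5],0]]}}

```text
time_s: 9.5
ee_pos: [490.4, 151.1, -1.0]
ee_rot: [74.3, 90.0, 58.7]
force: [-1.1, 2.2, 4.6]
gripper_width: -0.1
```

```bash
cat > look.py <<'E'
import sys
from seg import *
np.set_printoptions(precision=2,suppress=True)
def look(tag,cx,cy,cam='scene',r=30):
    S=grab(cam,tag)
    i=S['img'][cy-r:cy+r,cx-r:cx+r,::-1];cv2.imwrite(f'pics/{tag}c.png',cv2.resize(i,None,fx=300/r,fy=300/r,interpolation=cv2.INTER_CUBIC))
    s=env.state();print(s['time_s'],s['force'],s['torque'],s['ee_pos'])
    return S
if __name__=='__main__': look(sys.argv[1],int(sys.argv[2]),int(sys.argv[3]))
E
python3 look.py s13 345 205
python3 - <<'E'
import cv2,numpy as np
a=[cv2.imread(f'pics/{n}.png')[185:225,325:370] for n in('s2','s12','s13')]
cv2.imwrite('pics/cmp.png',cv2.resize(np.hstack(a),None,fx=5.9,fy=5.9,interpolation=cv2.INTER_CUBIC))
E
```

```text
9.55 [-1.53  2.34  4.14] [ 0.37  0.38 -0.01] [490.44 151.1   -1.03]
```

View pics/cmp.png

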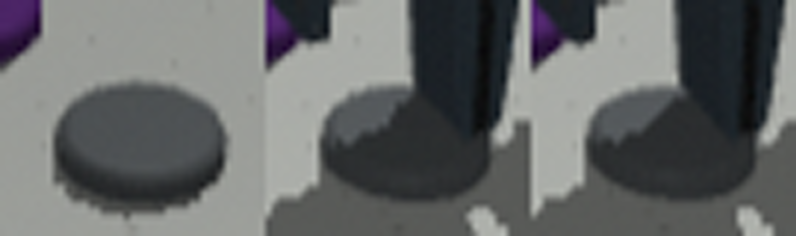

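```bash
python3 - <<'E'
from seg import *
np.set_printoptions(precision=1,suppress=True)
S=cams.grab_frame('scene')
c=atz(S,(348.7,206.6),12)
for p in((361,207.5),(358.5,207.5),(364,206.5)):print(atz(S,p,12)-c)
E
```

```text
[19.8 17.   0. ]
[16.3 13.1  0. ]
[21.7 24.1  0. ]
```

View pics/s13c.png

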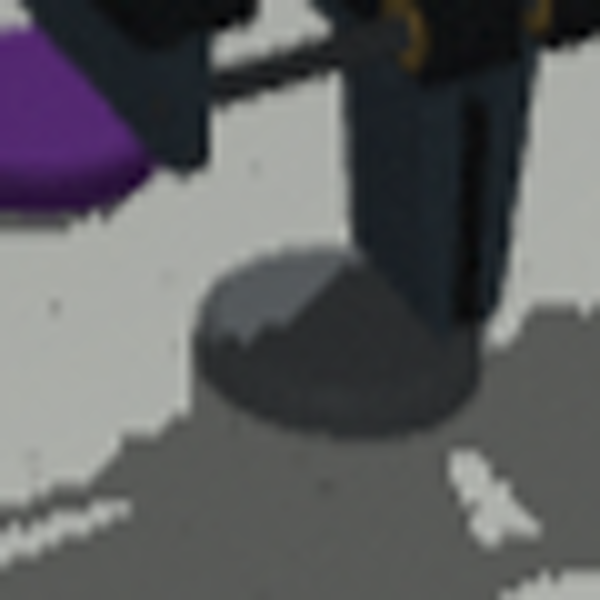

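Request:
{"fn": "arm_command", "kwargs": {"deltas": [[0,[0,0,6],0],[0,[-5,-21,6],0],[0,[-10,-42,4],0],[0,[-10,-42,1.8],0],[0,[-10,-42,1.8],0],[0,[-10,-42,1.8],0]]}}

```text
time_s: 10.2
ee_pos: [481.0, 109.3, 0.6]
ee_rot: [33.4, 90.0, 17.8]
force: [0.5, -0.2, -0.4]
gripper_width: 0.4
```

Request:
{"fn": "arm_command", "kwargs": {"deltas": [[0,[0,0,-1],0],[0,[0,0,-1],0],[0,[0,0,-1],0]]}}

```text
time_s: 10.5
ee_pos: [481.0, 109.3, -0.2]
ee_rot: [25.4, 89.9, 9.9]
force: [1.1, 0.3, 2.0]
gripper_width: 0.2
```

Request:
{"fn": "arm_command", "kwargs": {"deltas": [[0,[0,0,-0.8],0],[0,[0,0,-0.8],0],[0,[0,0,-0.8],0]]}}

```text
time_s: 10.8
ee_pos: [481.1, 108.9, -0.8]
ee_rot: [15.7, 89.9, 0.1]
force: [1.2, -2.5, 5.4]
gripper_width: 0.6
```

```bash
python3 look.py s14 345 205
```

```text
10.85 [ 0.7  -2.18  5.03] [-0.38 -0.13 -0.02] [481.09 108.87  -0.78]
```

View pics/s14c.png

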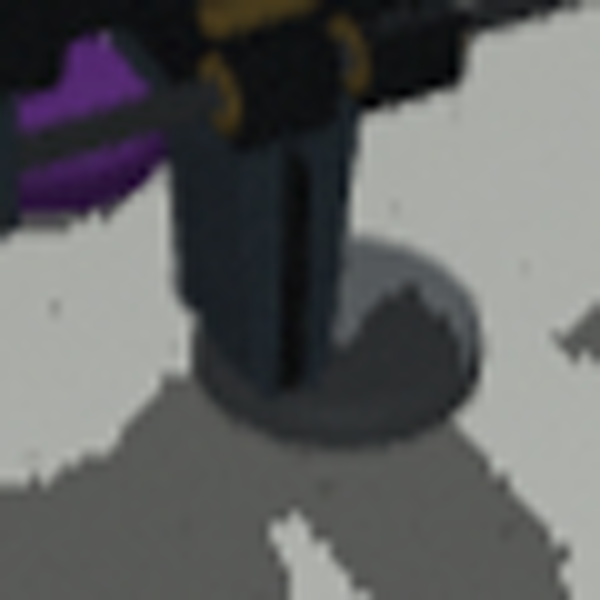

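```bash
python3 - <<'E'
import cv2,numpy as np
rows=[]
for n in('s2','s11','s13','s14'):
    im=cv2.imread(f'pics/{n}.png')[192:228,325:370]
    im=np.clip(im.astype(float)*1.4,0,255).astype(np.uint8)
    im=cv2.resize(im,None,fx=8.5,fy=8.5,interpolation=cv2.INTER_CUBIC)
    for y in range(0,im.shape[0],34): cv2.line(im,(0,y),(im.shape[1],y),(0,255,255),1)
    for x in range(0,im.shape[1],34): cv2.line(im,(x,0),(x,im.shape[0]),(0,255,255),1)
    rows.append(im)
o=np.vstack([np.hstack(rows[:2]),np.hstack(rows[2:])]);cv2.imwrite('pics/cmp2.png',o);print(o.shape)
E
```

```text
(612, 764, 3)
```

View pics/cmp2.png

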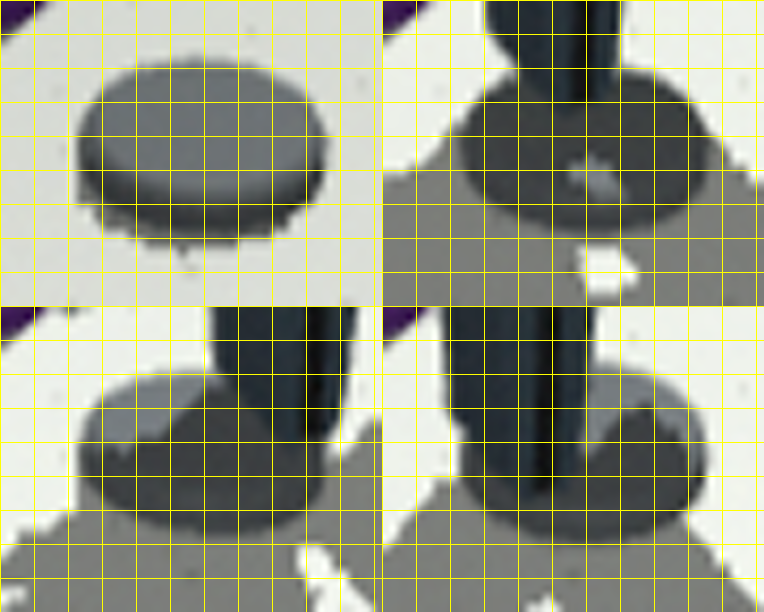

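Request:
{"fn": "arm_command", "kwargs": {"deltas": [[0,[0,0,20],0],[0,[20,-14,40],0],[0,[55,-37,45],0],[0,[90,-60,45],0],[0,[120,-80,40],0],[0,[132,-89,20],0],[0,[132,-89,8],0],[0,[132,-89,4],0],[0,[132,-89,4],0]]}}

```text
time_s: 11.75
ee_pos: [610.5, 20.7, 1.8]
ee_rot: [-171.6, 89.8, 172.9]
force: [-0.3, 0.6, -0.5]
gripper_width: 0.7
```

```bash
python3 look.py s15 345 260
```

```text
11.8 [ 0.53  0.64 -0.22] [-0.05 -0.02  0.02] [611.11  20.76   2.65]
```

View pics/s15c.png

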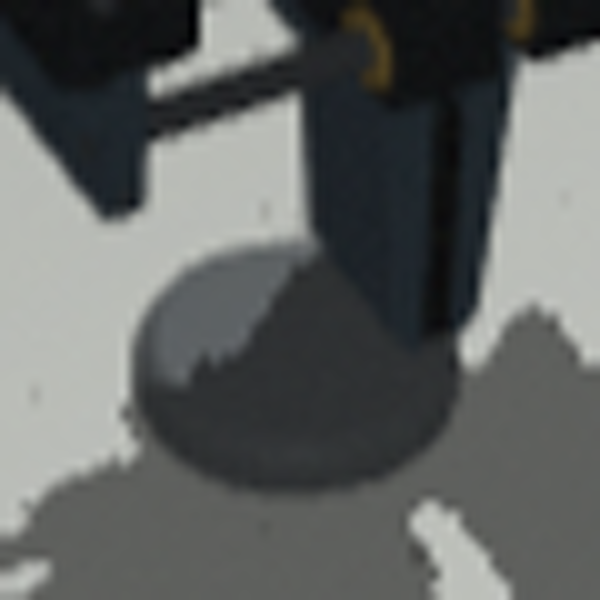

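Request:
{"fn": "arm_command", "kwargs": {"deltas": [[0,[0,0,-2.2],0],[0,[0,0,-2.2],0],[0,[0,0,-2.2],0]]}}

```text
time_s: 12.1
ee_pos: [612.4, 20.2, 1.1]
ee_rot: [27.4, 90.0, 11.8]
force: [-0.1, -0.3, 0.3]
gripper_width: 0.6
```

Request:
{"fn": "arm_command", "kwargs": {"deltas": [[0,[0,0,-1],0],[0,[0,0,-1],0],[0,[0,0,-1],0]]}}

```text
time_s: 12.4
ee_pos: [612.6, 20.2, 0.2]
ee_rot: [47.7, 89.9, 32.1]
force: [-0.8, 1.1, 4.4]
gripper_width: 0.2
```

Request:
{"fn": "arm_command", "kwargs": {"deltas": [[0,[0,0,-0.8],0],[0,[0,0,-0.8],0],[0,[0,0,-0.8],0]]}}

```text
time_s: 12.7
ee_pos: [612.7, 20.2, 0.0]
ee_rot: [44.9, 89.9, 29.3]
force: [-1.8, 1.8, 8.0]
gripper_width: 0.4
```

```bash
python3 look.py s16 345 260
```

```text
12.75 [-2.3   1.37  9.16] [0.21 0.41 0.03] [612.68  20.19   0.03]
```

View pics/s16c.png

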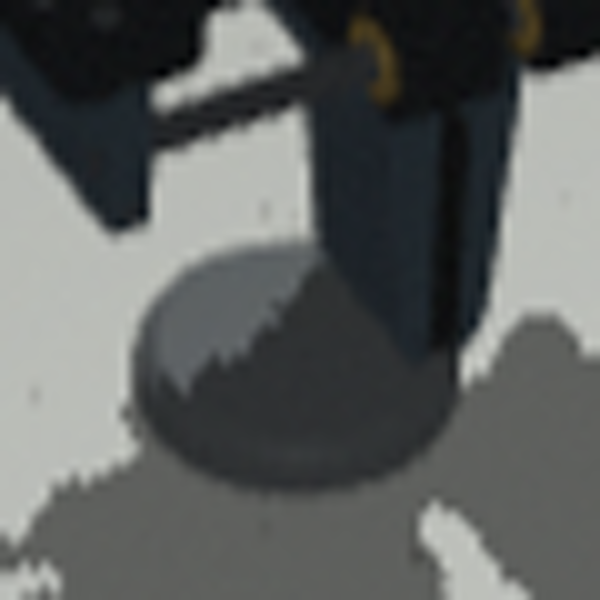

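Request:
{"fn": "arm_command", "kwargs": {"deltas": [[0,[0,0,7],0],[0,[-17,-6,7],0],[0,[-34,-13,4],0],[0,[-34,-13,1.8],0],[0,[-34,-13,1.8],0],[0,[-34,-13,1.8],0]]}}

```text
time_s: 13.35
ee_pos: [579.7, 7.1, 0.7]
ee_rot: [20.9, 89.9, 5.3]
force: [0.3, -0.2, -1.0]
gripper_width: 0.6
```

Request:
{"fn": "arm_command", "kwargs": {"deltas": [[0,[0,0,-1],0],[0,[0,0,-1],0],[0,[0,0,-1],0]]}}

```text
time_s: 13.65
ee_pos: [579.9, 7.1, 0.2]
ee_rot: [18.2, 89.9, 2.7]
force: [-0.1, -0.3, 4.7]
gripper_width: 0.5
```

Request:
{"fn": "arm_command", "kwargs": {"deltas": [[0,[0,0,-0.4],0],[0,[0,0,-0.4],0],[0,[0,0,-0.4],0]]}}

```text
time_s: 13.95
ee_pos: [579.8, 7.1, 0.1]
ee_rot: [20.0, 89.8, 4.4]
force: [-0.1, -0.9, 7.2]
gripper_width: 0.6
```

```bash
python3 look.py s17 345 260
```

```text
14.0 [ 0.08 -0.14  6.3 ] [ 0.05  0.   -0.  ] [579.82   7.13   0.11]
```

View pics/s17c.png

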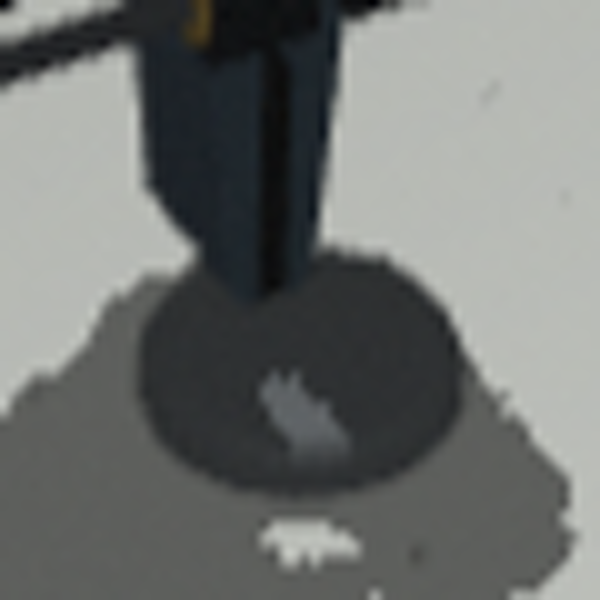

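Request:
{"fn": "arm_command", "kwargs": {"deltas": [[0,[0,0,7],0],[0,[0,-19,7],0],[0,[0,-19,1.4],0],[0,[0,-19,1.4],0],[0,[0,-19,0.4],0],[0,[0,-19,0.2],0],[0,[0,-19,0.2],0]]}}

```text
time_s: 14.7
ee_pos: [578.6, -12.2, 0.1]
ee_rot: [-38.5, 89.9, -54.0]
force: [-1.5, -3.4, 6.4]
gripper_width: 0.3
```

Request:
{"fn": "arm_command", "kwargs": {"deltas": [[0,[0,0,7],0],[0,[23,-6,7],0],[0,[46,-13,7],0],[0,[46,-13,1.2],0],[0,[46,-13,1.2],0],[0,[46,-13,0.2],0],[0,[46,-13,0],0],[0,[46,-13,0],0]]}}

```text
time_s: 15.5
ee_pos: [624.0, -24.6, 0.1]
ee_rot: [43.2, 90.0, 27.6]
force: [1.2, -0.2, 4.8]
gripper_width: 0.5
```

```bash
python3 look.py s18 345 260
```

```text
15.55 [1.58 0.46 4.67] [ 0.1  -0.22 -0.04] [624.06 -24.59   0.1 ]
```

View pics/s18c.png

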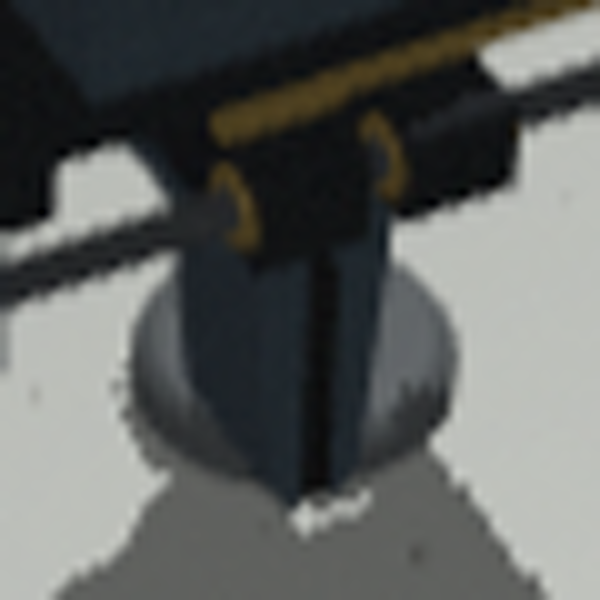

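Request:
{"fn": "arm_command", "kwargs": {"deltas": [[0,[0,0,25],0],[0,[-25,-10,45],0],[0,[-65,-28,45],0],[0,[-105,-47,45],0],[0,[-135,-60,45],0],[0,[-157,-70,22],0],[0,[-157,-70,6],0],[0,[-157,-70,3],0],[0,[-157,-70,1.2],0],[0,[-157,-70,1.2],0]]}}

```text
time_s: 16.55
ee_pos: [467.7, -94.8, 0.7]
ee_rot: [104.1, 90.0, 88.6]
force: [0.4, -0.3, 0.1]
gripper_width: 0.4
```

```bash
python3 look.py s19 250 252
```

```text
16.6 [ 1.49  0.09 -0.07] [0.05 0.03 0.  ] [467.99 -94.86   0.93]
```

View pics/s19c.png

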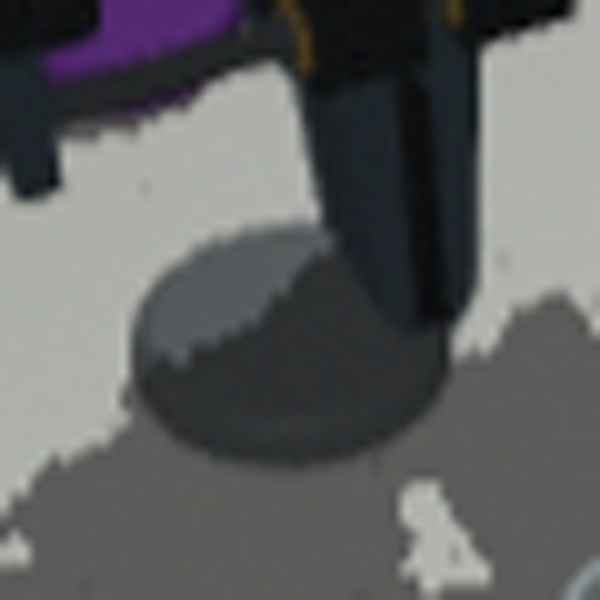

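Tip front sits at about (269,254) px on the edge of the third lid; pressing now.

Request:
{"fn": "arm_command", "kwargs": {"deltas": [[0,[0,0,-1],0],[0,[0,0,-1],0],[0,[0,0,-1],0]]}}

```text
time_s: 16.9
ee_pos: [467.7, -95.0, -0.2]
ee_rot: [11.5, 90.0, -4.0]
force: [-0.3, -0.3, 0.3]
gripper_width: 0.4
```

Request:
{"fn": "arm_command", "kwargs": {"deltas": [[0,[0,0,-0.6],0],[0,[0,0,-0.6],0],[0,[0,0,-0.6],0]]}}

```text
time_s: 17.2
ee_pos: [467.6, -95.1, -0.9]
ee_rot: [26.0, 90.0, 10.4]
force: [0.5, 0.9, 0.9]
gripper_width: 0.4
```

```bash
python3 look.py s20 250 252
```

```text
17.25 [0.54 0.81 0.82] [ 0.05 -0.09  0.05] [467.56 -95.1   -0.93]
```

View pics/s20c.png

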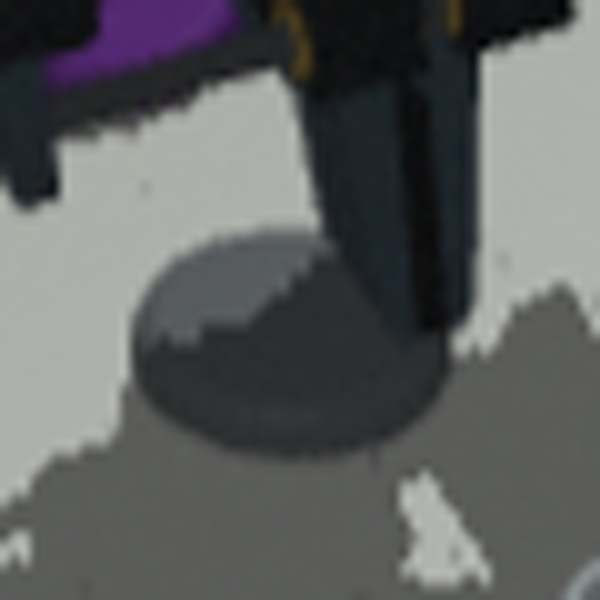

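Request:
{"fn": "arm_command", "kwargs": {"deltas": [[0,[0,0,-1],0],[0,[0,0,-1],0],[0,[0,0,-1],0]]}}

```text
time_s: 17.55
ee_pos: [467.7, -95.2, -1.7]
ee_rot: [3.9, 90.0, -11.6]
force: [-0.6, -0.3, 4.8]
gripper_width: 0.5
```

Request:
{"fn": "arm_command", "kwargs": {"deltas": [[0,[0,0,-0.6],0],[0,[0,0,-0.6],0],[0,[0,0,-0.6],0]]}}

```text
time_s: 17.85
ee_pos: [467.8, -95.2, -2.0]
ee_rot: [6.6, 89.9, -9.0]
force: [-0.5, 0.4, 9.0]
gripper_width: 0.4
```

```bash
python3 look.py s21 250 252
```

```text
17.9 [0.25 0.63 8.35] [0.08 0.07 0.05] [467.8  -95.21  -1.95]
```

View pics/s21c.png

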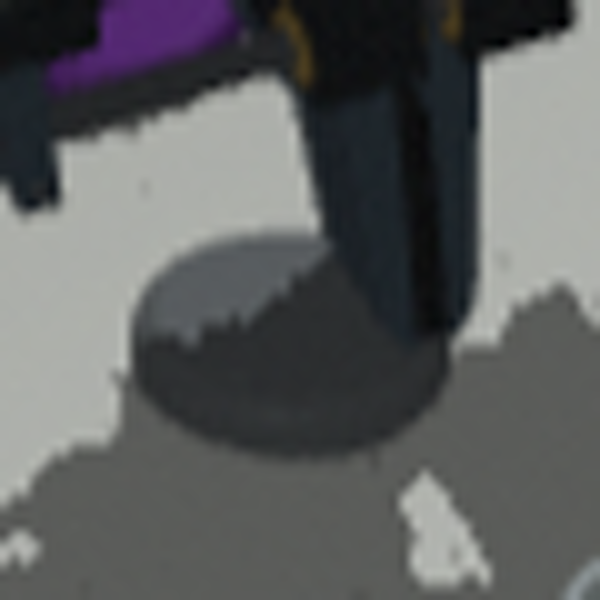

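Request:
{"fn": "arm_command", "kwargs": {"deltas": [[0,[0,0,8],0],[0,[-18,-7,9],0],[0,[-35,-13,8],0],[0,[-35,-13,3.2],0],[0,[-35,-13,3.2],0],[0,[-35,-13,2.2],0],[0,[-35,-13,2.2],0],[0,[-35,-13,2.2],0]]}}

```text
time_s: 18.7
ee_pos: [433.0, -107.9, -0.3]
ee_rot: [79.5, 90.0, 64.0]
force: [-2.2, 0.5, 4.6]
gripper_width: 0.5
```

Request:
{"fn": "arm_command", "kwargs": {"deltas": [[0,[0,0,-0.8],0],[0,[0,0,-0.8],0],[0,[0,0,-0.8],0]]}}

```text
time_s: 19.0
ee_pos: [433.0, -107.8, -0.6]
ee_rot: [41.6, 90.0, 26.0]
force: [-2.7, 2.0, 10.4]
gripper_width: 0.8
```

Request:
{"fn": "arm_command", "kwargs": {"deltas": [[0,[0,0,25],0],[0,[4,30,40],0],[0,[8,75,40],0],[0,[14,120,40],0],[0,[19,165,40],0],[0,[24,205,40],0],[0,[26,227,25],0],[0,[26,227,8],0],[0,[26,227,2],0],[0,[26,227,2],0],[0,[26,227,0.8],0],[0,[26,227,0.8],0],[0,[26,227,0.8],0]]}}

```text
time_s: 20.3
ee_pos: [458.8, 118.7, -0.0]
ee_rot: [38.1, 89.9, 22.5]
force: [0.3, 1.0, 2.5]
gripper_width: 0.6
```

Request:
{"fn": "arm_command", "kwargs": {"deltas": [[0,[0,0,-0.8],0],[0,[0,0,-0.8],0],[0,[0,0,-0.8],0]]}}

```text
time_s: 20.6
ee_pos: [458.8, 118.8, -0.5]
ee_rot: [33.6, 89.9, 18.1]
force: [-2.1, -0.0, 7.4]
gripper_width: 0.4
```

```bash
python3 look.py s22 345 205
```

```text
20.65 [-2.41  0.33  6.59] [0.05 0.18 0.04] [458.79 118.85  -0.48]
```

View pics/s22c.png

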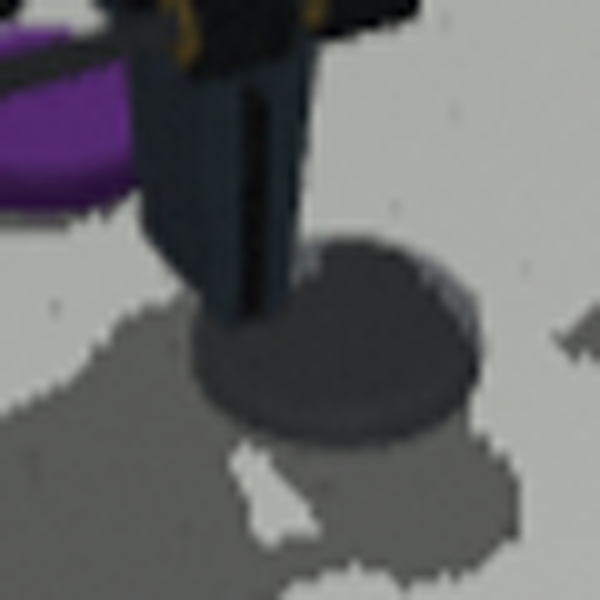

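Request:
{"fn": "arm_command", "kwargs": {"deltas": [[0,[0,0,8],0],[0,[23,-6,8],0],[0,[46,-13,8],0],[0,[46,-13,2],0],[0,[46,-13,2],0],[0,[46,-13,0.8],0],[0,[46,-13,0.8],0],[0,[46,-13,0.8],0]]}}

```text
time_s: 21.45
ee_pos: [503.6, 106.1, -0.4]
ee_rot: [-168.2, 90.0, 176.2]
force: [0.3, 0.3, 0.2]
gripper_width: 0.4
```

```bash
python3 look.py s23a 345 205
```

```text
21.5 [-0.42  0.67 -0.19] [0.01 0.03 0.03] [503.85 106.06  -0.32]
```

Request:
{"fn": "arm_command", "kwargs": {"deltas": [[0,[0,0,-0.8],0],[0,[0,0,-0.8],0],[0,[0,0,-0.8],0]]}}

```text
time_s: 21.8
ee_pos: [504.3, 105.9, -1.2]
ee_rot: [79.0, 90.0, 63.4]
force: [-0.7, 0.0, 0.3]
gripper_width: 0.4
```

Request:
{"fn": "arm_command", "kwargs": {"deltas": [[0,[0,0,-0.8],0],[0,[0,0,-0.8],0],[0,[0,0,-0.8],0]]}}

```text
time_s: 22.1
ee_pos: [504.5, 105.9, -1.8]
ee_rot: [37.3, 90.0, 21.7]
force: [-0.1, -0.7, 2.8]
gripper_width: 0.6
```

```bash
python3 look.py s23 345 205
```

```text
22.15 [ 0.78 -0.84  3.27] [-0.09  0.18  0.02] [504.45 105.89  -1.84]
```

View pics/s23c.png

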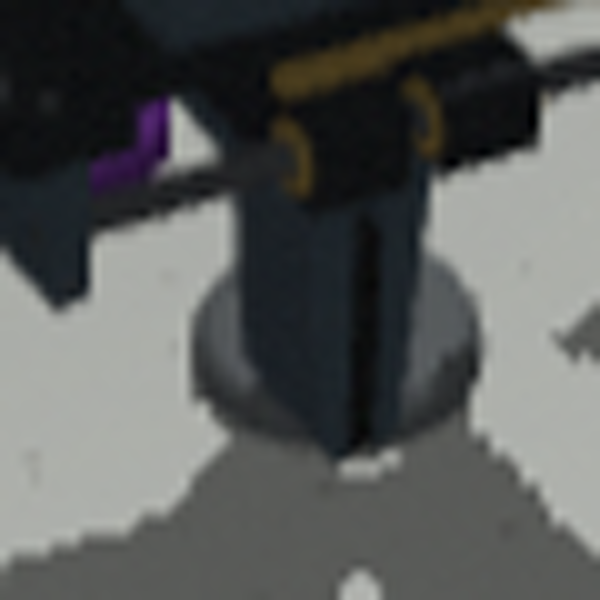

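Request:
{"fn": "arm_command", "kwargs": {"deltas": [[0,[0,0,25],0],[0.5,[15,-16,50],0],[1,[50,-52,55],0],[1,[80,-84,55],0],[1,[102,-107,50],0],[1,[102,-107,42],0],[1,[102,-107,42],0]]}}

```text
time_s: 22.85
ee_pos: [605.0, -1.4, 38.2]
ee_rot: [-173.0, 89.8, 171.4]
force: [-0.1, -0.2, -0.3]
gripper_width: 45.7
```

```bash
python3 look.py s24 345 260; python3 - <<'E'
from seg import *
f=grab('wrist','w24')
E
```

```text
22.9 [-0.19 -0.52  0.23] [ 0.04  0.03 -0.04] [604.83  -0.76  38.72]
```

View pics/w24.png

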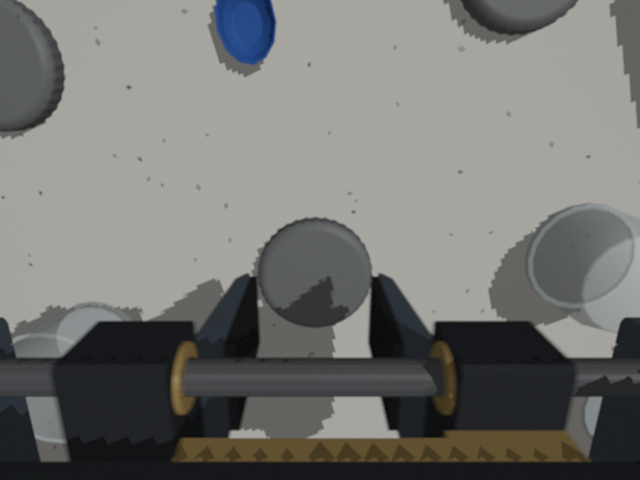

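View pics/s24c.png

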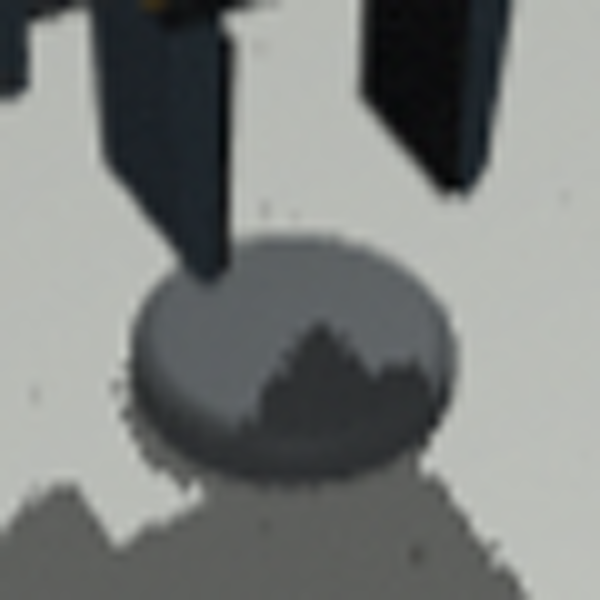

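Request:
{"fn": "arm_command", "kwargs": {"deltas": [[1,[1,0,0],0],[1,[1,0,0],0],[1,[1,0,-15],0],[1,[1,0,-30],0],[1,[1,0,-42],0],[1,[1,0,-47],0],[1,[1,0,-47],0]]}}

```text
time_s: 23.65
ee_pos: [606.8, -0.9, -7.6]
ee_rot: [-170.0, 89.9, 174.4]
force: [0.4, 0.3, -0.1]
gripper_width: 91.3
```

```bash
python3 look.py s25 345 260
```

```text
23.7 [-0.1  -0.47  0.66] [-0.01 -0.   -0.04] [607.4   -0.95  -7.02]
```

View pics/s25c.png

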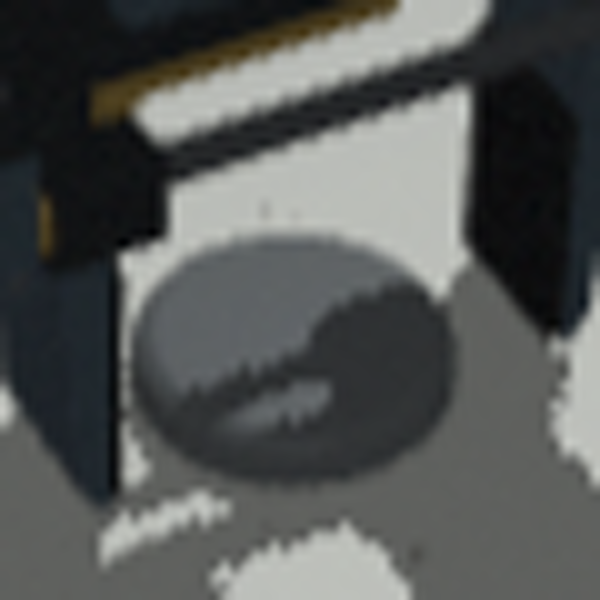

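Down 3.5 mm more (tips ≈1.5 mm above the counter), then close gently.

Request:
{"fn": "arm_command", "kwargs": {"deltas": [[1,[0,0,-3],0],[1,[0,0,-3],0],[1,[0,0,-3],0]]}}

```text
time_s: 24.0
ee_pos: [607.6, -1.1, -9.7]
ee_rot: [24.5, 90.0, 9.0]
force: [-0.2, 0.2, -0.4]
gripper_width: 91.0
```

Request:
{"fn": "arm_command", "kwargs": {"deltas": [[0.5,[0,0,-3],0],[0.5,[0,0,-3],0],[0.5,[0,0,-3],0],[0.5,[0,0,-3],0],[0.5,[0,0,-3],0]], "grip_force": 12}}

```text
time_s: 24.5
ee_pos: [608.6, -1.5, -11.6]
ee_rot: [5.9, 89.8, -9.7]
force: [-0.3, -0.4, 7.1]
gripper_width: 61.3
```

Request:
{"fn": "arm_command", "kwargs": {"deltas": [[0.5,[0,0,20],0],[0.5,[0,0,60],0],[0.5,[0,0,100],0],[0.5,[0,-20,105],0],[0.5,[-5,-60,105],0],[0.5,[-12,-100,105],0],[0.5,[-18,-140,105],0],[0.5,[-24,-180,105],0],[0.5,[-30,-220,105],0],[0.5,[-36,-260,105],0],[0.5,[-40,-300,95],0],[0.5,[-42,-319,70],0],[0.5,[-42,-319,50],0],[0.5,[-42,-319,40],0],[0.5,[-42,-319,40],0]]}}

```text
time_s: 26.0
ee_pos: [564.3, -319.3, 25.3]
ee_rot: [162.3, 89.8, 146.7]
force: [-0.5, 0.1, -0.3]
gripper_width: 61.2
```

```bash
python3 - <<'E'
from seg import *
S=grab('scene','s26');T=grab('top','t26');print(env.state()['ee_pos'],env.state()['gripper_width'])
f=S['img'][240:440,60:340,::-1];cv2.imwrite('pics/s26c.png',cv2.resize(f,None,fx=2.8,fy=2.8,interpolation=2))
E
```

```text
[ 565.95941785 -319.77670369   27.60069604] 61.16655655706521
```

View pics/s26c.png

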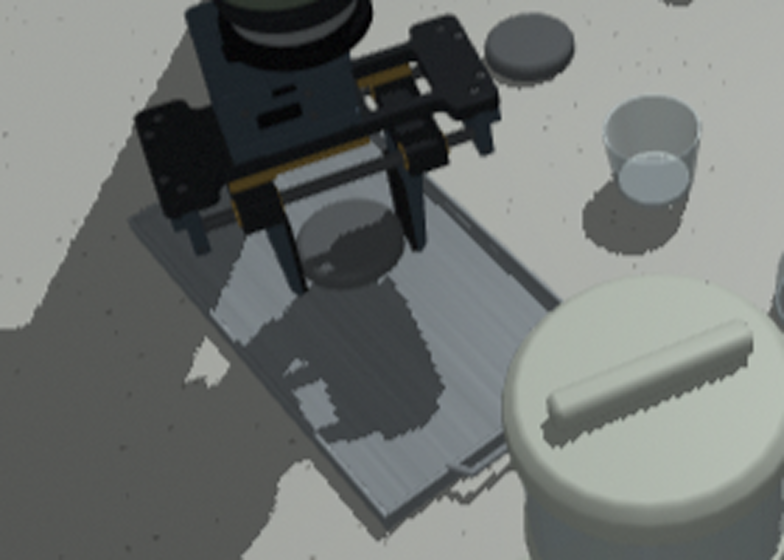

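Request:
{"fn": "arm_command", "kwargs": {"deltas": [[0.5,[0,0,-12],0],[0.5,[0,0,-24],0],[0.5,[0,0,-31],0],[0.5,[0,0,-34],0],[0.5,[0,0,-35],0],[0.5,[0,0,-35],0]]}}

```text
time_s: 26.7
ee_pos: [565.5, -320.2, -8.1]
ee_rot: [14.7, 90.0, -0.9]
force: [-0.9, -0.4, -0.2]
gripper_width: 61.0
```

Request:
{"fn": "arm_command", "kwargs": {"deltas": [[0.5,[0,0,-0.7],0],[0.6,[0,0,-0.7],0],[0.9,[0,0,-0.7],0],[0.9,[0,0,-0.7],0],[0.9,[0,0,-0.7],0],[0.9,[0,0,15],0],[0.9,[0,0,50],0],[0.9,[0,0,90],0]]}}

```text
time_s: 27.5
ee_pos: [564.4, -319.5, 81.6]
ee_rot: [164.2, 89.8, 148.6]
force: [1.1, 0.4, -0.9]
gripper_width: 81.8
```

```bash
python3 - <<'E'
from seg import *
S=grab('scene','s27');print(env.state()['ee_pos'],env.state()['gripper_width'])
f=S['img'][240:440,60:340,::-1];cv2.imwrite('pics/s27c.png',cv2.resize(f,None,fx=2.8,fy=2.8,interpolation=2))
E
```

```text
[ 568.69265725 -322.04182366   90.20305036] 82.22177064210804
```

View pics/s27c.png

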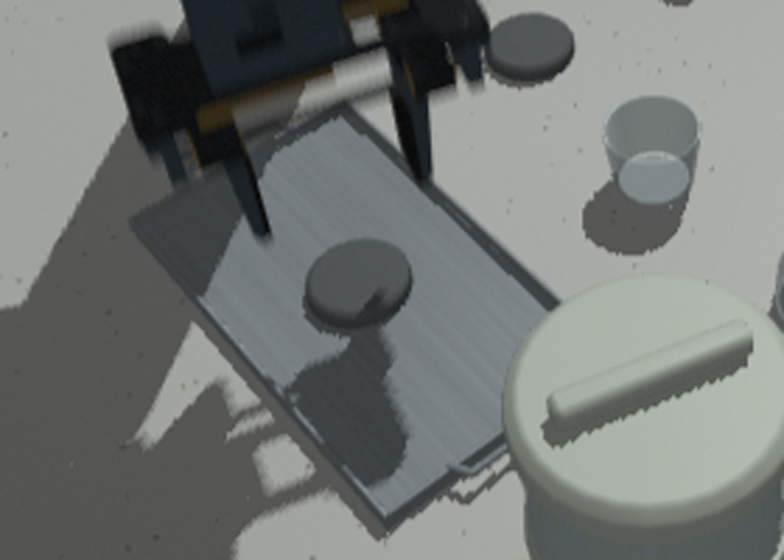

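Request:
{"fn": "arm_command", "kwargs": {"deltas": [[1,[-20,40,0],0],[1,[-42,82,0],0],[1,[-64,124,-5],0],[1,[-86,165,-15],0],[1,[-104,203,-30],0],[1,[-104,203,-50],0],[1,[-104,203,-55],0],[1,[-104,203,-55],0]]}}

```text
time_s: 28.35
ee_pos: [461.6, -117.3, 26.7]
ee_rot: [-178.4, 90.0, 166.0]
force: [1.0, -0.3, -0.6]
gripper_width: 91.3
```

```bash
python3 look.py s28 250 252; python3 - <<'E'
from seg import *
f=grab('wrist','w28')
E
```

```text
28.4 [-0.25 -0.07  0.44] [-0.04 -0.02  0.01] [ 462.28 -117.7    27.28]
```

View pics/w28.png

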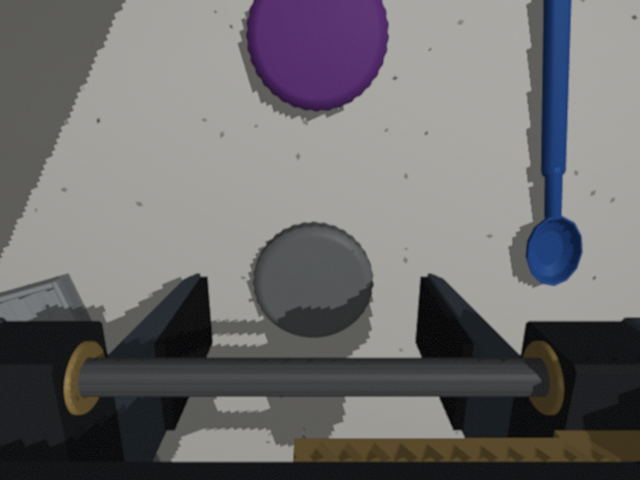

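View pics/s28c.png

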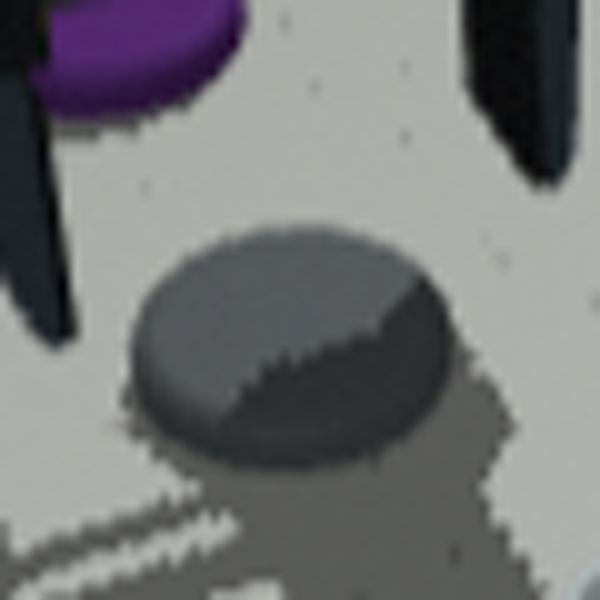

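Request:
{"fn": "arm_command", "kwargs": {"deltas": [[1,[0,0,-15],0],[1,[0,0,-28],0],[1,[0,0,-35],0],[1,[0,0,-37.5],0],[1,[0,0,-37.5],0],[0.5,[0,0,-37.5],0],[0.5,[0,0,-37.5],0],[0.5,[0,0,-37.5],0],[0.5,[0,0,-37.5],0],[0.5,[0,0,-37.5],0]]}}

```text
time_s: 29.45
ee_pos: [461.5, -117.1, -10.3]
ee_rot: [5.1, 90.0, -10.5]
force: [0.0, -0.6, 0.2]
gripper_width: 60.9
```

Request:
{"fn": "arm_command", "kwargs": {"deltas": [[0.5,[0,0,25],0],[0.5,[0,0,65],0],[0.5,[0,0,105],0],[0.5,[5,30,115],0],[0.5,[12,75,115],0.1],[0.5,[20,120,115],0.2],[0.5,[28,165,115],0.3],[0.5,[36,210,115],0.43],[0.5,[44,255,115],0.43],[0.5,[50,300,115],0.43],[0.5,[56,340,115],0.43],[0.5,[62,380,115],0.43],[0.5,[66,410,115],0.43],[0.5,[69,425,115],0.43],[0.5,[69,425,115],0.43],[0.5,[69,425,115],0.43]]}}

```text
time_s: 31.05
ee_pos: [529.9, 306.7, 104.1]
ee_rot: [-139.0, 89.9, -129.9]
force: [0.2, -0.2, -0.0]
gripper_width: 60.9
```

```bash
python3 - <<'E'
from seg import *
S=grab('scene','s29');s=env.state();print(s['ee_pos'],s['gripper_width'],s['force'])
grab('wrist','w29');grab('top','t29')
f=S['img'][80:280,340:580,::-1];cv2.imwrite('pics/s29c.png',cv2.resize(f,None,fx=3,fy=3,interpolation=2))
E
```

```text
[529.97208514 306.30723242 104.28993583] 61.504079917797306 [-0.73488867 -0.69855309  0.17731521]
```

View pics/s29c.png

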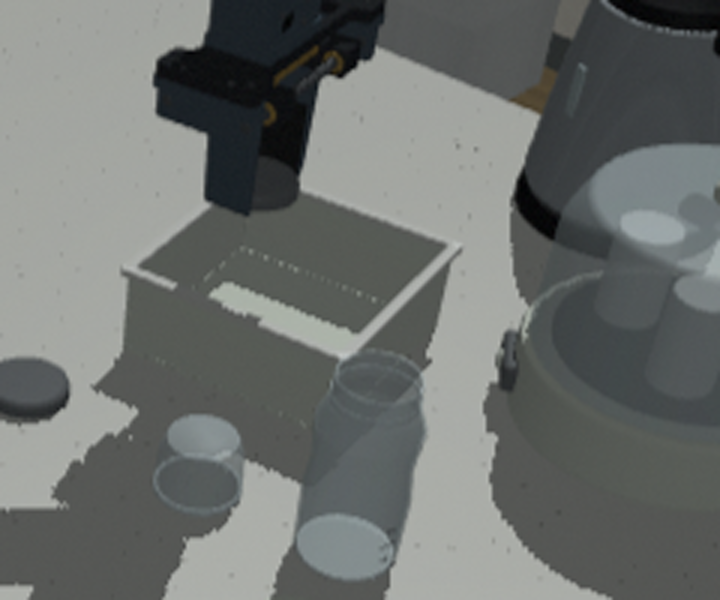

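View pics/w29.png

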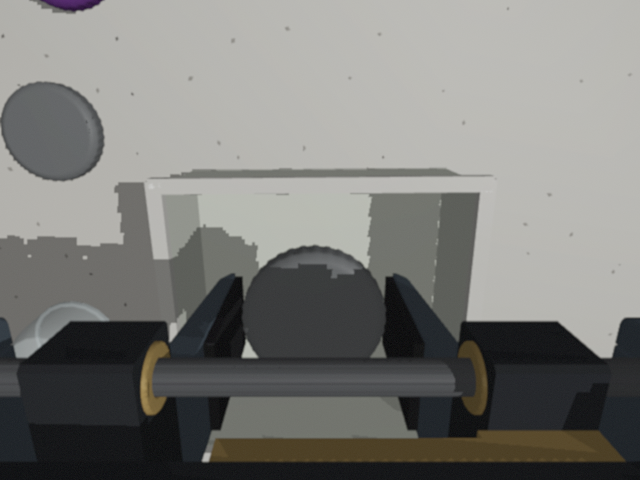

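```bash
python3 - <<'E'
from seg import *
np.set_printoptions(precision=1,suppress=True)
f=cams.grab_frame('wrist')
for zz in(70,47):
  for p in((320,185),(155,187),(490,185)):print(zz,atz(f,p,zz))
T=cams.grab_frame('top')
print(ray(f,(320,240))[0])
E
```

```text
70 [483.8 302.4  70. ]
70 [498.  219.3  70. ]
70 [470.2 388.   70. ]
47 [487.5 303.3  47. ]
47 [503.2 211.4  47. ]
47 [472.4 398.1  47. ]
[449.1 293.5 285.9]
```

View pics/t29.png

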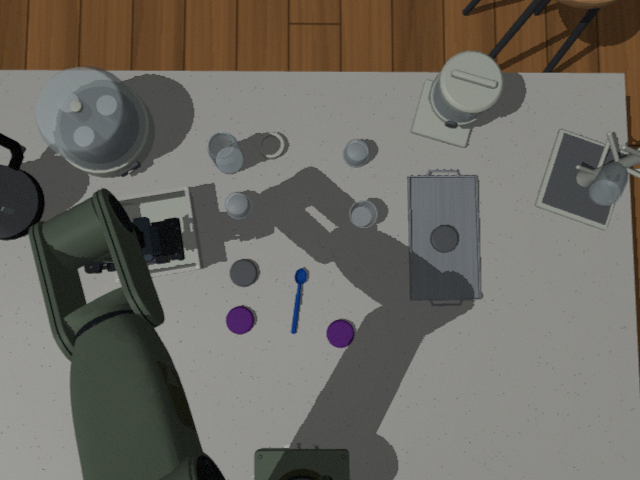

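Request:
{"fn": "arm_command", "kwargs": {"deltas": [[0.5,[3,3,-15],0],[0.5,[3,3,-40],0],[0.5,[3,3,-65],0],[0.5,[3,3,-82],0],[0.5,[3,3,-92],0],[0.5,[3,3,-94],0],[0.5,[3,3,-94],0]]}}

```text
time_s: 32.0
ee_pos: [533.6, 310.9, 10.3]
ee_rot: [80.7, 90.0, 89.8]
force: [0.2, 0.0, -0.5]
gripper_width: 61.3
```

Request:
{"fn": "arm_command", "kwargs": {"deltas": [[0.8,[0,0,0],0],[0.8,[0,0,0],0],[0.8,[0,0,0],0],[0.8,[0,0,15],0],[0.8,[0,0,50],0],[0.8,[0,0,90],0],[0.8,[0,0,95],0]]}}

```text
time_s: 32.7
ee_pos: [536.4, 312.6, 111.3]
ee_rot: [20.6, 89.4, 29.6]
force: [1.2, 0.6, 0.7]
gripper_width: 72.8
```

```bash
python3 - <<'E'
from seg import *
s=env.state();print(s['ee_pos'],s['gripper_width'],s['force'],s['time_s'])
grab('wrist','w30')
E
```

```text
[536.42967526 312.64872242 111.3235652 ] 72.77831314193067 [1.23486132 0.5569979  0.65188671] 32.7
```

View pics/w30.png

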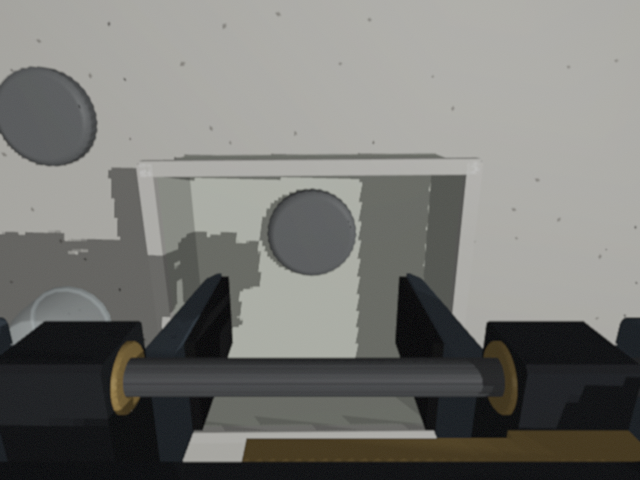

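Request:
{"fn": "arm_command", "kwargs": {"deltas": [[0.8,[-3,-15,10],0],[1,[-12,-50,10],0],[1,[-24,-95,10],0],[1,[-36,-140,5],0],[1,[-47,-181,-25],0],[1,[-47,-181,-60],0],[1,[-47,-181,-78],0],[1,[-47,-181,-78],0],[1,[-47,-181,-78],0]]}}

```text
time_s: 33.65
ee_pos: [485.8, 129.3, 27.3]
ee_rot: [-174.3, 89.9, -165.3]
force: [0.1, 0.2, 0.3]
gripper_width: 91.0
```

```bash
python3 look.py s31 345 205; python3 - <<'E'
from seg import *
f=grab('wrist','w31')
E
```

```text
33.7 [-0.36  0.26 -0.03] [0.06 0.02 0.03] [486.6  129.78  27.97]
```

View pics/w31.png

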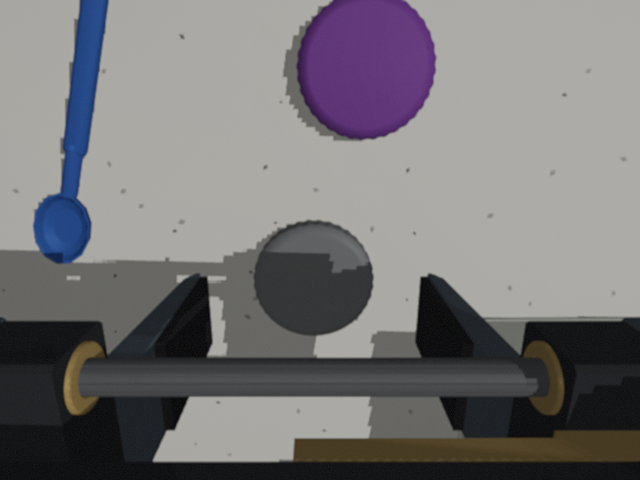

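View pics/s31c.png

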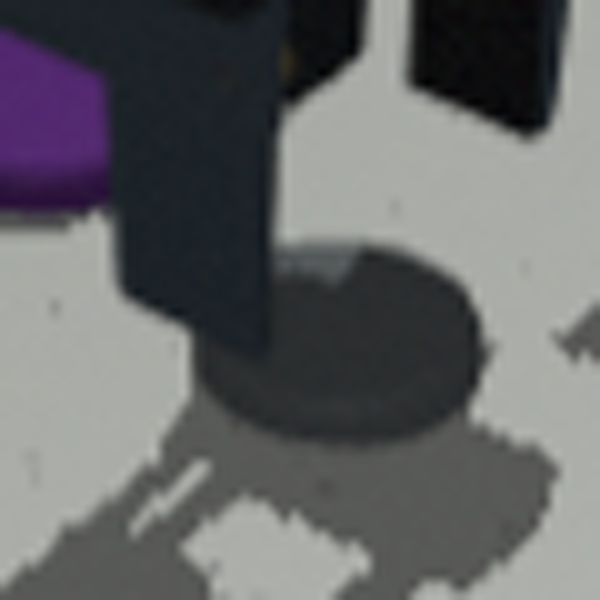

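Request:
{"fn": "arm_command", "kwargs": {"deltas": [[1,[0,0,0],-0.15],[1,[0,0,0],-0.3],[1,[0,0,0],-0.45],[1,[0,0,0],-0.6],[1,[0,0,0],-0.75],[1,[0,0,0],-0.9],[1,[0,0,0],-1.05],[1,[0,0,-10],-1.13],[1,[0,0,-25],-1.13],[1,[0,0,-25],-1.13],[1,[0,0,-25],-1.13]]}}

```text
time_s: 34.85
ee_pos: [486.8, 130.2, 3.3]
ee_rot: [69.5, 89.9, 13.8]
force: [0.8, -0.7, 0.2]
gripper_width: 91.5
```

```bash
python3 look.py s32 345 205; python3 - <<'E'
from seg import *
f=grab('wrist','w32')
E
```

```text
34.9 [-0.29  0.35 -0.07] [-0.09  0.01  0.03] [487.08 130.21   3.43]
```

View pics/w32.png

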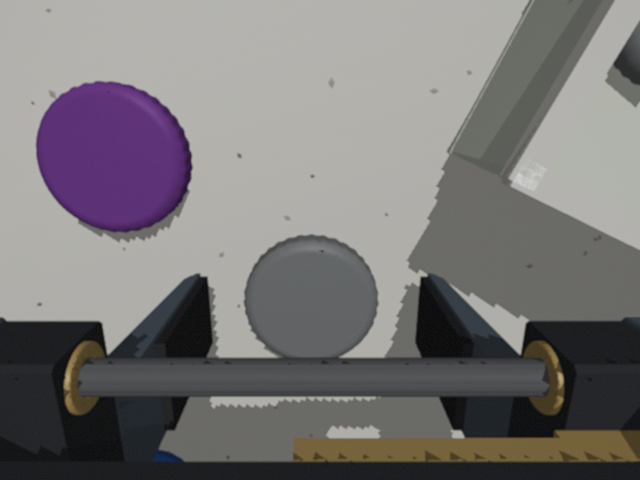

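View pics/s32.png

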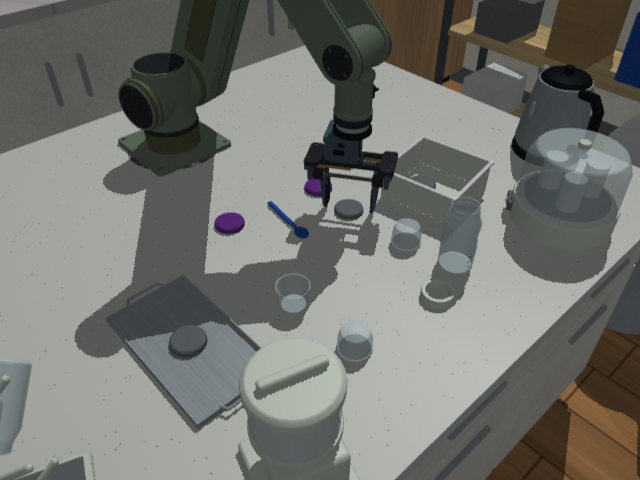

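Request:
{"fn": "arm_command", "kwargs": {"deltas": [[1,[0,0,-7],0],[1,[0,0,-12],0],[1,[0,0,-13],0],[1,[0,0,-13],0],[0.5,[0,0,-13],0],[0.5,[0,0,-13],0],[0.5,[0,0,-13],0],[0.5,[0,0,-13],0],[0.5,[0,0,-13],0]]}}

```text
time_s: 35.85
ee_pos: [486.4, 129.9, -10.4]
ee_rot: [78.4, 90.0, 22.8]
force: [0.3, -0.9, -0.4]
gripper_width: 61.1
```

Request:
{"fn": "arm_command", "kwargs": {"deltas": [[0.5,[0,0,25],0],[0.5,[0,0,65],0.1],[0.5,[0,0,105],0.22],[0.5,[8,15,118],0.35],[0.5,[25,40,118],0.5],[0.5,[42,70,118],0.65],[0.5,[60,100,118],0.8],[0.5,[78,130,118],0.95],[0.5,[95,160,118],1.1],[0.5,[108,182,118],1.13],[0.5,[114,192,118],1.13],[0.5,[114,192,118],1.13],[0.5,[114,192,118],1.13]]}}

```text
time_s: 37.15
ee_pos: [599.6, 320.8, 107.1]
ee_rot: [-150.8, 89.9, -141.7]
force: [0.2, -0.4, -0.1]
gripper_width: 61.2
```

```bash
python3 - <<'E'
from seg import *
s=env.state();print(s['ee_pos'],s['gripper_width'],s['force'],s['time_s'])
grab('wrist','w33');grab('scene','s33')
E
```

```text
[599.58513433 320.84998705 107.11178852] 61.15081399176357 [ 0.20359546 -0.39308896 -0.09071485] 37.15
```

View pics/w33.png

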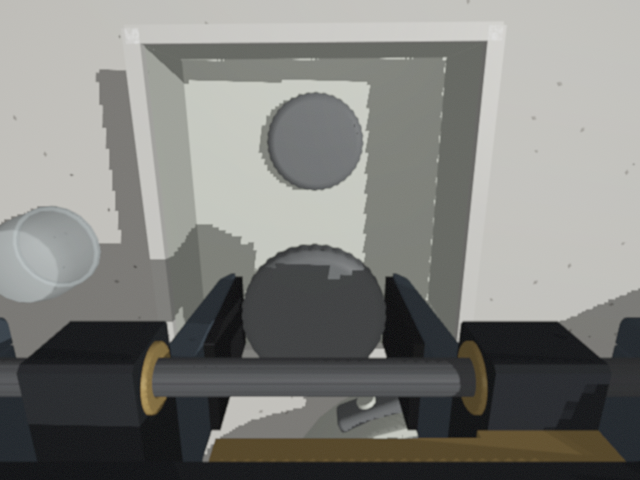

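View pics/s33.png

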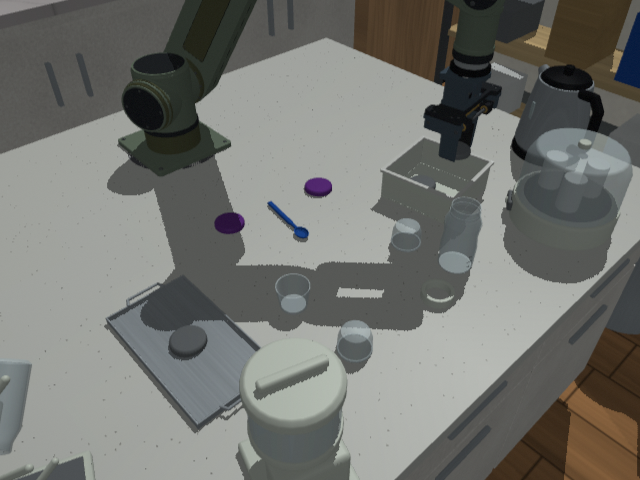

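Request:
{"fn": "arm_command", "kwargs": {"deltas": [[0.5,[-2,0,-15],0],[0.5,[-2,0,-40],0],[0.5,[-2,0,-65],0],[0.5,[-2,0,-85],0],[0.5,[-2,0,-95],0],[0.5,[-2,0,-97],0],[0.5,[-2,0,-97],0]]}}

```text
time_s: 37.95
ee_pos: [598.7, 321.7, 11.2]
ee_rot: [21.4, 90.0, 30.5]
force: [-0.3, 0.7, 0.1]
gripper_width: 61.0
```

Request:
{"fn": "arm_command", "kwargs": {"deltas": [[0.8,[0,0,0],0],[0.8,[0,0,0],0],[0.8,[0,0,0],0],[0.8,[0,0,15],0],[0.8,[0,0,50],0],[0.8,[0,0,90],0],[0.8,[-30,-20,130],0],[0.8,[-60,-50,150],0],[0.8,[-90,-90,160],0],[0.8,[-120,-130,160],0],[0.8,[-120,-130,160],0]]}}

```text
time_s: 39.05
ee_pos: [473.7, 188.0, 171.9]
ee_rot: [-149.9, 89.8, -140.9]
force: [0.5, 1.0, -0.2]
gripper_width: 73.0
```

```bash
python3 - <<'E'
from seg import *
s=env.state();print(s['ee_pos'],s['gripper_width'],s['force'],s['time_s'])
grab('wrist','w34');grab('scene','s34');grab('top','t34')
E
```

```text
[473.69561632 187.9573799  171.93352393] 73.04003170566281 [ 0.45752981  0.96592627 -0.19672461] 39.05
```

View pics/s34.png

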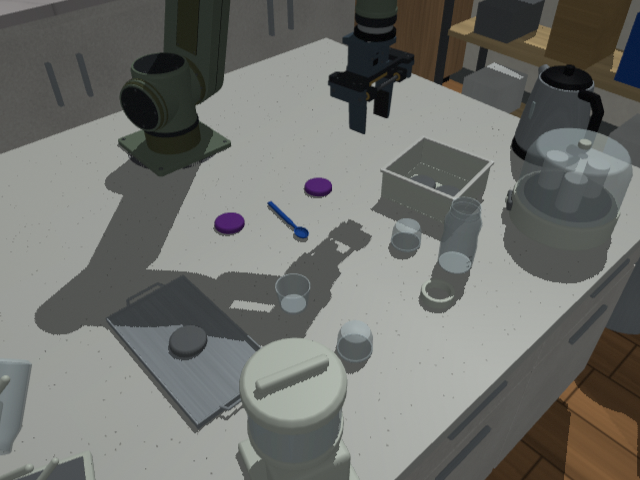

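View pics/t34.png

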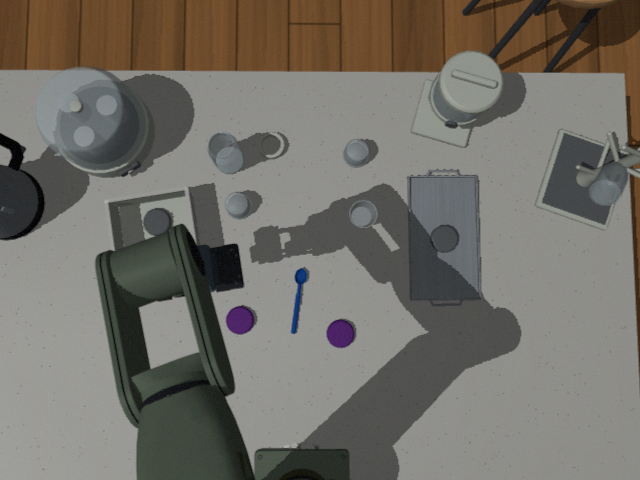

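View pics/w34.png

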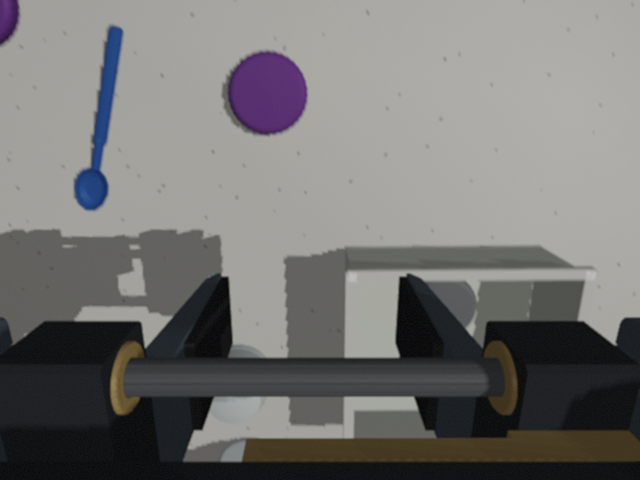

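```bash
python3 -c "
from workcell import env
print(env.job_done())"
```

```text
the job is handed in; nothing more can be done
None
```

I pressed all three lids and sorted them: one is steady and lies flat and right way up in the tray, and two rock and are in the tub. The job was handed in at about 39 s, and no verdict came back.

| Lid (position in mm) | What the presses showed | Where it went |
|---|---|---|
| About (607, −1) | Steady at four places round the edge. The fingers stopped at the same height (within 0.1 mm) under 5–9 N, with no visible tilt. | Tray |
| About (461, −117) | Rocked on its left (+y) side, sinking about 2 mm with the first part under 1 N. It was steady a quarter turn away. | Tub |
| About (486, 130) | Tests at first disagreed (see below). A diagonal press then sank more than 1 mm under 1 N. | Tub |

**Last checks:** The final pictures show the steady lid flat in the tray, both rocking lids inside the tub, and everything else looking where it was at the start. The arm stands clear, and the highest force I read was about 10 N.

**Disagreements:**
- **Finger height:** The fingertips touched things with the reported tool point about 23 mm lower than the stated 11 mm reach implies. I took heights from contact instead.
- **Cameras:** The scene and top views differed by 5–6 mm on where the lids stood. I used about the mean, and the wrist camera and the pressing agreed with it.
- **The (486, 130) lid:** Its first presses were unclear, with only about 1 mm of give under 4–5 N. The diagonal press settled it.
- **Gripping the steady lid:** I lowered the open fingers 3 mm too far, so they pressed on the counter with about 7 N. Nothing shifted.

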